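# Scoop clean bushings from the tray into the parts bin

## Task

Take the bench scoop out of its spring clip, scoop the three bushings out of the steel tray and tip them into the small parts bin, then press the scoop back into its clip the way it was until it snaps home. The bushings are degreased, so move them only with the scoop and never touch them with the gripper; leave the bin standing, and do not shift the mug or the roll of masking tape.

Things in the scene. Friction and masses are not known exactly. Their poses are not given: they have to be found in the camera images.
- scoop: Grey moulded plastic bench scoop, black grip, 176 x 102 x 96 mm, about 0.16 kg, loose. Origin in the plane of its underside, below the tail; +x to the open nose, z up. Bowl x = 40 to 135: smooth slippery floor 4 mm thick, thinning over the last 40 mm to a 0.6 mm lip; inside y = -48 to 48; side walls 3 mm, 42 mm high falling to the nose; back wall 50 mm high, x = 40 to 44. Starts in the clip.
- scoop_grip (a point): centre of the scoop's flat-sided black grip, which stands over the back of the bowl, at scoop frame (52, 0, 76) mm; grip 20 mm thick in y, x = 18 to 86, z = 56 to 96 mm. The round tail behind, 18 mm diameter, runs along x at z = 50 mm from x = 20 to -34 mm, with an end button of 26 mm diameter to x = -41 mm. A grip of 40 to 70 N holds it best.
- scoop_lip (a point): middle of the scoop's front lip edge, on its underside (scoop frame 135, 0, 0 mm)
- scoop_tail (a point): point on the axis of the scoop's round tail that sits in the clip (scoop frame -12, 0, 50 mm)
- clip_holder: Fixed grey base plate 50 x 76 x 8 mm with a post and a pair of upright steel spring jaws, 80 mm high in all, centred at x = -12 mm in its own frame (z up, +x the way the stowed scoop's nose points). When the scoop is home, at the start too, its frame coincides with this one and the bowl stands on the desk.
- clip_seat (a point): where the tail's axis lies when home (clip_holder frame -12, 0, 50 mm). The jaws, 20 mm long in x, hold the tail from both sides; flared tops about 34 mm apart, narrowest gap 12 mm at z = 61 mm. They spring apart for the 18 mm tail: about 3 to 10 N presses it down past them or pulls it up out.
- tray: Fixed dark sheet-steel tray, 215 mm (its x) by 315 mm (its y), origin under its centre. Floor top at z = 2 mm, walls 2 mm thick with top at 20 mm (22 mm with the rim); inside x = -104 to 104, y = -154 to 154 mm. The bushings stand near its -y wall.
- bushing_1: brass-coloured bushing, 34 mm diameter, 26 mm high, about 0.07 kg, upright, origin at the middle of its underside
- bushing_2: second bushing, the same
- bushing_3: third bushing, the same
- bushing_1_mid (a point): centre of bushing_1, 13 mm above its underside
- bushing_2_mid (a point): centre of bushing_2
- bushing_3_mid (a point): centre of bushing_3
- bin: Small blue parts bin, 147 (its x) x 107 (its y) x 52 mm high over the rim, loose, 0.4 kg, origin under its centre. Inside x = -58 to 58, y = -38 to 38 mm, floor top at 3 mm.
- mug: white spotted mug, 93 mm high, bystander
- masking_tape: roll of masking tape, 100 mm diameter, 25 mm high, lying flat, bystander

How it is judged:
By the outcome, as a careful person would: the job done as asked, in the order asked, and still so for the second after the job is handed in, with the robot touching nothing.
It also fails if it takes over 61 s, if anything falls off the work surface, if the arm or the gripper's body presses on something with over 40 N, if the wrist force passes 120 N, or if a joint passes its speed limit or range.

## Robot

A 6-joint arm with a two-finger parallel gripper is mounted at the origin on a cart in front of the work surface, level with it; the furniture and walls round the work are solid. World frame = base frame: x ahead of the robot, y to its left, z up, the work surface at z = 0. Lengths are in m, angles in degrees, forces in N, time in s.
With the tool pointing down it reaches from about 0.35 to 0.875 m from the base axis. Payload 4.2 kg.
Tool frame: the origin (TCP) lies midway between the tips of the shut fingers; the grasp point (between the pads) lies r.grasp_offset behind it (r.grasp_offset is the distance from the TCP to the grasp point, in m); z points along the fingers, y is the direction in which the jaws open and shut (so a half turn about z gives the same grasp; the last joint's range is limited). The gripper opens to 87 mm and grips with 3 to 60 N. Pads are 19 mm wide; open, the fingers measure 117 mm over their backs; the gripper's body (75 mm by 190 mm) begins 51 mm behind the grasp point.
Start: joints at [82.999, 22.042, 0.453, 0, -68.411, -14.817], TCP at [0.232, 0.58, 0.223] pointing down, gripper open.
Joint ranges: [-179.83, 179.83], [-69.29, 118.12], [-61.27, 80.66], [-181.25, 117.63], [-171.15, -9.14], [-177.46, 177.46]. Speed limits (degrees/s): [159.86, 159.86, 180, 180, 180, 180].

## Interface

Orientations are given as a 3x3 rotation matrix whose columns are the frame's x, y, z axes.
In Python, from station import sense, optics, r gives the robot as it stands. The module is installed in compiled form; this text tells all that it offers.
- The arm moves only by the tool servo_tool, never from a script. Its argument "deltas" is a list of rows, each an object with "slide": the shift along the tool's x, y, z in units of 25 mm (1.0 is 25 mm), a list of three; "spin": the turn about the tool's z in units of 8 degrees (1.0 is 8 degrees). A call has 1 to 10 rows; each row shifts and turns the pose as measured when the row begins, along the tool's axes as they then stand; what a row does not reach is not made up. A row lasts 1/10 s, in which the tool goes at most 50 mm and 8.59 degrees, less where a joint would pass 70% of its speed; a pose out of reach is approached as far as the arm can. A call is refused whole if a number of a shift passes 1 or a number of a turn 1, either way. A call with a gripper value outside its range is refused whole. "gripper" is the closure in counts, from 0 (fully open) to 255 (shut), set as the call begins (left out, the last holds). The fingers move at their own pace and stop on an object; the grip force is fixed at half the most. Time passes only in rows, so rows that do not move let the fingers close. It gives the time, the measured TCP pose, the force and the opening at its end, in the units of the state.
- sense(): the state, without advancing time (a new reading comes with each control period).
- optics.capture(name): name is "scene" or "side" or "wrist"; returns a dict with "frame" (384x512x3 uint8, red, green, blue), "camera_matrix" (3x3 intrinsics, pixels), "eye" and "rotation" of the camera in the world. Camera axes: x right, y down, z forward; pixel columns grow to the right and rows downward; lengths in m; the calibration is good to about 2 mm. The wrist camera is an equidistant fisheye: a pixel r from the principal point sees the ray r / f radians off the axis. A picture is of the moment at which its call begins. There is no depth.
- r.finish_job(): hands the job in, once; it reports no verdict.
The state is a dict: "time_s": time; "joints": joint angles; "joint_velocities": joint speeds; "effort": joint torques, N m; "tcp_pos": TCP position; "ee_rot": TCP orientation; "wrist_force": force on the tool from outside, world axes, zero at the start; "moment": the same for the moment, N m; "gripper_width": opening from 0.0 (shut) to 1.0 (fully open).
Only numpy, scipy, OpenCV 4.12 (cv2) and the standard library are available. Lean on these libraries where they do the work, as an engineer would, in place of code of your own. Each camera call takes 0.05 s, during which the arm holds its last target.

## Working session

There is one attempt and no reset: what is moved stays moved. The work goes in short steps, Python scripts to look and compute and a tool call to move; the robot and the scene stay as the last step left them, time stands still between calls to the robot, and variables do not carry over. Pictures are saved under pics/ and viewed, and the job is handed in when it is done.

Besides the shell and the picture viewer there is one more tool, called after "Request:" as name(argument=value, ...) on one line, values as JSON. servo_tool: Moves the arm, as the interface text tells. Its arguments: {"type":"object","properties":{"deltas":{"type":"array"},"gripper":{"type":"number"}},"required":["deltas"]}

```bash
mkdir -p pics; python3 - <<'E'
from station import sense, optics, r
import cv2,json,pickle
s=sense();print(s, r.grasp_offset)
d={}
for n in ["scene","side","wrist"]:
    c=optics.capture(n); d[n]=c
    cv2.imwrite(f"pics/{n}0.png",c["frame"][:,:,::-1]); print(n,c["camera_matrix"],c["eye"],c["rotation"])
pickle.dump(d,open("cap0.pkl","wb"))
E
```

```text
{'time_s': 0.0, 'joints': array([ 8.29996110e+01,  2.20925085e+01,  3.80815905e-01, -2.89446973e-02,
       -6.84126777e+01, -1.48170912e+01]), 'joint_velocities': array([ 0.02614036,  0.01102582, -0.05268786, -0.02619396, -0.01218459,
       -0.1823656 ]), 'effort': array([ 7.68640984e-05, -3.90670681e+01,  1.87405014e+01,  4.21979919e+00,
        1.09639275e-02, -1.93924525e-04]), 'tcp_pos': array([0.23203534, 0.57968365, 0.22144841]), 'ee_rot': array([[ 9.28303239e-01, -3.71823295e-01, -7.30791386e-04],
       [-3.71824000e-01, -9.28300875e-01, -2.09719344e-03],
       [ 1.01391092e-04,  2.21855723e-03, -9.99997534e-01]]), 'wrist_force': array([ 0.10558892, -0.72845457,  0.27306779]), 'moment': array([0.00741719, 0.04540227, 0.01116902]), 'gripper_width': 1.0014350842971937} 0.0187
scene [[374.16802204   0.         252.47076989]
 [  0.         374.16802204 185.36191158]
 [  0.           0.           1.        ]] [ 0.19461116 -0.29752893  0.7982034 ] [[ 0.74023929 -0.50600531  0.44272387]
 [-0.67232009 -0.56258023  0.48113322]
 [ 0.00561174 -0.65380587 -0.75664152]]
side [[470.45260248   0.         260.19555661]
 [  0.         470.45260248 188.6974866 ]
 [  0.           0.           1.        ]] [0.41330426 0.97401723 0.60118989] [[-0.97089236 -0.13172802  0.20003938]
 [-0.23949275  0.52222099 -0.81849157]
 [ 0.00335351 -0.8425752  -0.53856828]]
wrist [[297.31863964   0.         255.03686996]
 [  0.         297.31863964 190.15457864]
 [  0.           0.           1.        ]] [0.29522391 0.55505927 0.38336565] [[-0.37166563 -0.89922213 -0.23079044]
 [-0.92836423  0.36056555  0.09017947]
 [ 0.00212371  0.2477742  -0.96881548]]
```

View pics/scene0.png

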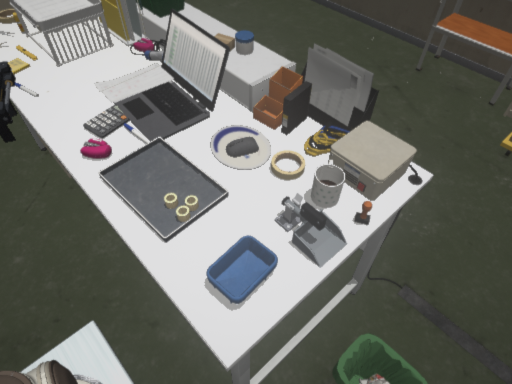

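View pics/side0.png

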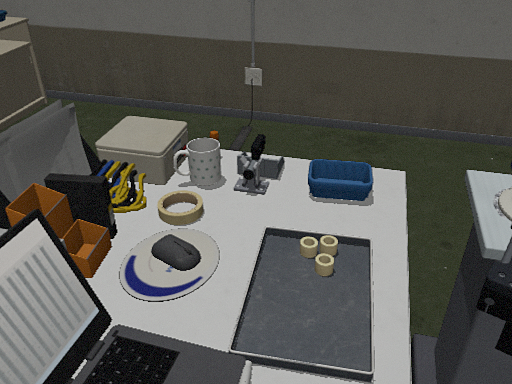

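View pics/wrist0.png

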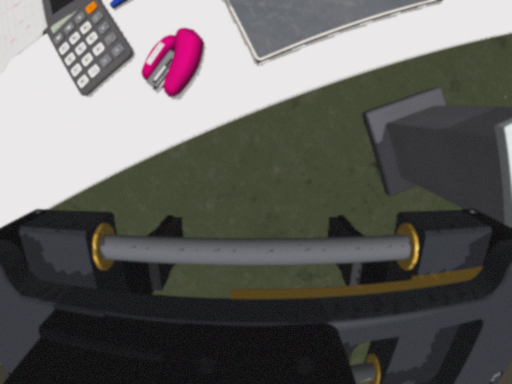

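```bash
cat > h.py <<'E'
import numpy as np,cv2,pickle
def ray(c,u,v):
    K=c["camera_matrix"];d=np.array([(u-K[0,2])/K[0,0],(v-K[1,2])/K[1,1],1.])
    return np.array(c["eye"]),np.array(c["rotation"])@d
def atz(c,u,v,z):
    e,d=ray(c,u,v);return e+d*(z-e[2])/d[2]
def proj(c,P):
    p=np.array(c["rotation"]).T@(np.array(P)-c["eye"]);K=c["camera_matrix"]
    return np.array([K[0,0]*p[0]/p[2]+K[0,2],K[1,1]*p[1]/p[2]+K[1,2]])
def crop(c,x0,y0,x1,y1,k,name):
    f=c["frame"][y0:y1,x0:x1,::-1];f=cv2.resize(f,None,fx=k,fy=k,interpolation=cv2.INTER_CUBIC)
    for x in range((x0+9)//10*10,x1,10): cv2.line(f,((x-x0)*k,0),((x-x0)*k,6 if x%50 else 14),(0,0,255),1)
    for y in range((y0+9)//10*10,y1,10): cv2.line(f,(0,(y-y0)*k),(6 if y%50 else 14,(y-y0)*k),(0,0,255),1)
    cv2.imwrite(name,f)
E
python3 - <<'E'
from h import *
d=pickle.load(open("cap0.pkl","rb"))
crop(d["scene"],90,130,250,250,5,"pics/s_tray.png")
crop(d["scene"],200,170,380,305,4,"pics/s_scoop.png")
crop(d["side"],160,120,380,220,3,"pics/d_scoop.png")
crop(d["side"],225,220,385,375,4,"pics/d_tray.png")
E
```

```text
(no output)
```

View pics/s_tray.png

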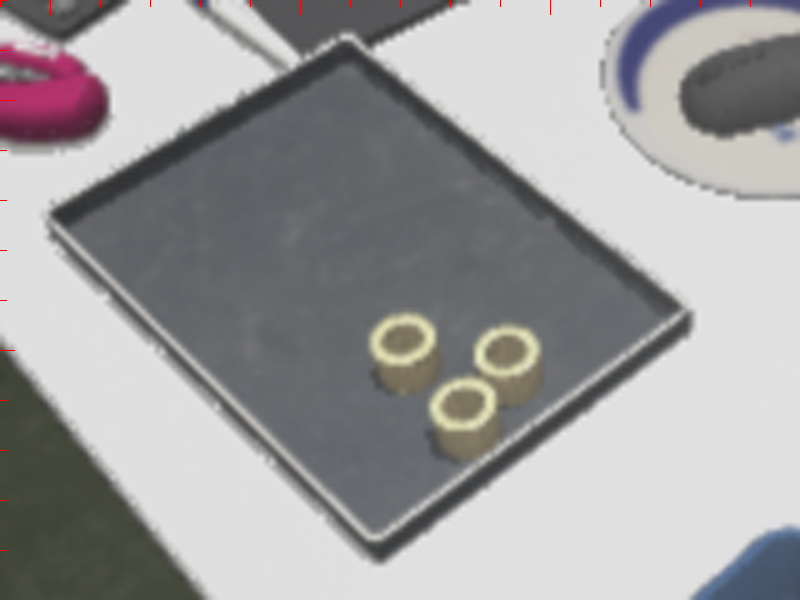

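View pics/s_scoop.png

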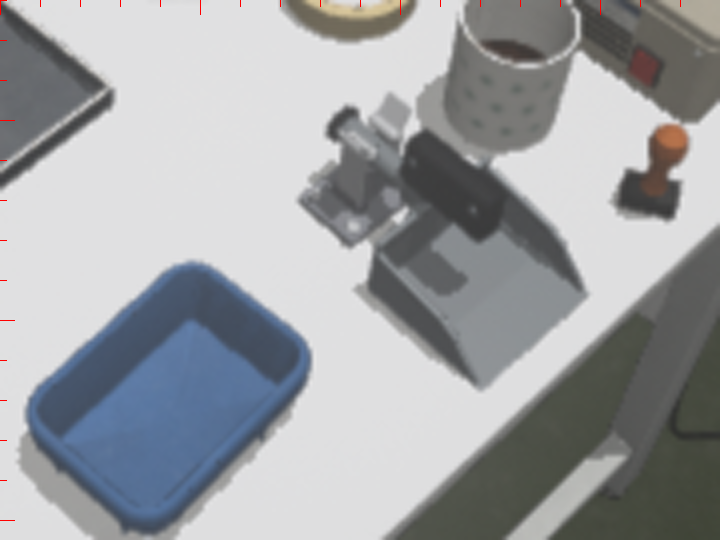

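View pics/d_scoop.png

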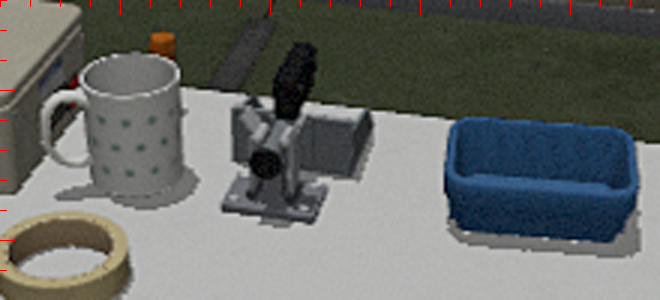

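View pics/d_tray.png

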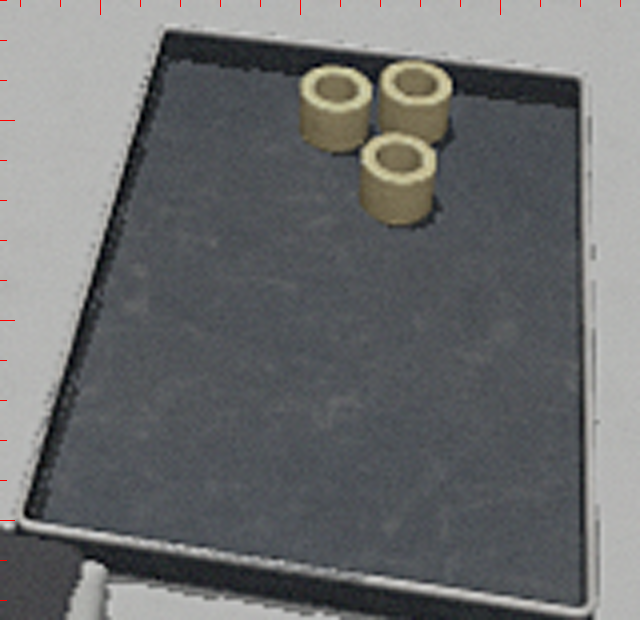

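```bash
python3 - <<'E'
from h import *
from scipy.optimize import least_squares
d=pickle.load(open("cap0.pkl","rb"));S=d["scene"];D=d["side"]
S5=lambda x,y:(x/5+90,y/5+130); S4=lambda x,y:(x/4+200,y/4+170); D3=lambda x,y:(x/3+160,y/3+120); D4=lambda x,y:(x/4+225,y/4+220)
def fit(obs,x0):
    def f(p):
        c,s=np.cos(p[2]),np.sin(p[2]);o=[]
        for cam,uv,P in obs:
            W=[p[0]+c*P[0]-s*P[1],p[1]+s*P[0]+c*P[1],P[2]]
            o+=list(proj(cam,W)-uv)
        return np.array(o)
    q=least_squares(f,x0);return q.x,np.round(q.fun,1)
tr=[S5(345,36),S5(690,318),S5(375,540),S5(50,217)]
print("tray",[np.round(atz(S,*t,.022),4) for t in tr])
trd=[D4(165,32),D4(580,78),D4(590,610),D4(22,520)]
print("trayD",[np.round(atz(D,*t,.022),4) for t in trd])
for n,t in zip("ABC",[S5(403,341),S5(508,352),S5(463,405)]): print(n,np.round(atz(S,*t,.028),4))
for n,t in zip("ABC",[D4(399,159),D4(336,89),D4(416,83)]): print(n,np.round(atz(D,*t,.028),4))
obs=[(S,S4(480,387),(.135,-.051,0)),(S,S4(587,296),(.135,.051,0)),(S,S4(342,123),(-.041,0,.05)),(D,D3(265,163),(-.041,0,.05))]
for y in(0,-1.5,): print("scoop",fit(obs,[.7,-.1,y]))
# bin outline rim z .052, extreme edges
for n,t in dict(L=S4(28,415),T=S4(190,263),R=S4(310,360),B=S4(150,530)).items(): print(n,np.round(atz(S,*t,.052),4))
print([np.round(atz(D,*D3(*t),.052),4) for t in [(450,122),(635,130),(637,185),(449,180)]])
# mug
print("mugbase",atz(D,*D3(140,190),0),"mug rim",atz(D,*D3(132,72),.093), "rimS",atz(S,*S4(520,20),.093))
E
```

```text
tray [array([0.5666, 0.5335, 0.022 ]), array([0.5802, 0.2184, 0.022 ]), array([0.3759, 0.2131, 0.022 ]), array([0.36  , 0.5155, 0.022 ])]
trayD [array([0.5812, 0.234 , 0.022 ]), array([0.3757, 0.2205, 0.022 ]), array([0.3577, 0.5253, 0.022 ]), array([0.5646, 0.5371, 0.022 ])]
A [0.4546 0.3035 0.028 ]
B [0.4913 0.2605 0.028 ]
C [0.4536 0.2477 0.028 ]
A [0.4537 0.3085 0.028 ]
B [0.4895 0.2655 0.028 ]
C [0.4528 0.2515 0.028 ]
scoop (array([ 0.6591457 ,  0.0453774 , -1.58327764]), array([ 0.1,  1.4,  0.8, -0.3, -1. , -0.6, -0.6,  0.5]))
scoop (array([ 0.6591457 ,  0.0453774 , -1.58327768]), array([ 0.1,  1.4,  0.8, -0.3, -1. , -0.6, -0.6,  0.5]))
L [0.3855 0.0543 0.052 ]
T [0.5168 0.0684 0.052 ]
R [ 0.5239 -0.0249  0.052 ]
B [ 0.3923 -0.04    0.052 ]
[array([ 0.5316, -0.0106,  0.052 ]), array([ 0.3878, -0.0337,  0.052 ]), array([0.3825, 0.0502, 0.052 ]), array([0.5188, 0.0773, 0.052 ])]
mugbase [0.76766435 0.06861846 0.        ] mug rim [0.77710609 0.04438016 0.093     ] rimS [0.77811111 0.04428379 0.093     ]
```

```bash
cat >> h.py <<'E'
def yaw(R): return np.degrees(np.arctan2(R[1,0],R[0,0]))
def plan(p,R,tgt,tyaw=None,n=None,smax=.95,q=2):
    """rows from pose to target world TCP & yaw (tool x). tool z down"""
    p=np.array(p,float);y=yaw(R); tyaw=y if tyaw is None else tyaw
    dy=(tyaw-y+180)%360-180
    for N in ([n] if n else range(1,60)):
        rows=[];ok=True
        for i in range(N):
            a=np.radians(y+dy*i/N);x=np.array([np.cos(a),np.sin(a),0]);yy=np.array([np.sin(a),-np.cos(a),0])
            d=(np.array(tgt)-p)/N
            s=np.array([d@x,d@yy,-d[2]])/.025
            sp=-dy/N/8
            if max(abs(s).max(),abs(sp))>smax: ok=False
            rows.append((np.round(s,q).tolist(),round(sp,q)))
        if ok or n: break
    print(N,"rows"); 
    import json
    print(json.dumps([{"slide":a,"spin":b} if b else {"slide":a} for a,b in rows]))
def st():
    from station import sense
    s=sense();print("t",round(s["time_s"],2),"tcp",np.round(s["tcp_pos"],4),"yaw",round(yaw(s["ee_rot"]),2),"tilt",np.round(s["ee_rot"][:,2],3),"F",np.round(s["wrist_force"],1),"M",np.round(s["moment"],2),"w",round(s["gripper_width"],3))
    return s
E
python3 - <<'E'
from h import *
s=st()
plan(s["tcp_pos"],s["ee_rot"],[.6585,-.0066,.18],-90.7)
E
```

```text
t 0.15 tcp [0.2321 0.5798 0.2217] yaw -21.82 tilt [-0.001 -0.002 -1.   ] F [0.7 0.1 0.7] M [ 0.04  0.03 -0.04] w 1.001
31 rows
[{"slide": [0.79, 0.5, 0.05], "spin": 0.28}, {"slide": [0.81, 0.47, 0.05], "spin": 0.28}, {"slide": [0.83, 0.44, 0.05], "spin": 0.28}, {"slide": [0.84, 0.4, 0.05], "spin": 0.28}, {"slide": [0.86, 0.37, 0.05], "spin": 0.28}, {"slide": [0.87, 0.34, 0.05], "spin": 0.28}, {"slide": [0.89, 0.3, 0.05], "spin": 0.28}, {"slide": [0.9, 0.27, 0.05], "spin": 0.28}, {"slide": [0.91, 0.23, 0.05], "spin": 0.28}, {"slide": [0.91, 0.2, 0.05], "spin": 0.28}, {"slide": [0.92, 0.16, 0.05], "spin": 0.28}, {"slide": [0.93, 0.13, 0.05], "spin": 0.28}, {"slide": [0.93, 0.09, 0.05], "spin": 0.28}, {"slide": [0.93, 0.05, 0.05], "spin": 0.28}, {"slide": [0.94, 0.02, 0.05], "spin": 0.28}, {"slide": [0.94, -0.02, 0.05], "spin": 0.28}, {"slide": [0.93, -0.06, 0.05], "spin": 0.28}, {"slide": [0.93, -0.09, 0.05], "spin": 0.28}, {"slide": [0.93, -0.13, 0.05], "spin": 0.28}, {"slide": [0.92, -0.16, 0.05], "spin": 0.28}, {"slide": [0.91, -0.2, 0.05], "spin": 0.28}, {"slide": [0.91, -0.23, 0.05], "spin": 0.28}, {"slide": [0.9, -0.27, 0.05], "spin": 0.28}, {"slide": [0.88, -0.3, 0.05], "spin": 0.28}, {"slide": [0.87, -0.34, 0.05], "spin": 0.28}, {"slide": [0.86, -0.37, 0.05], "spin": 0.28}, {"slide": [0.84, -0.4, 0.05], "spin": 0.28}, {"slide": [0.83, -0.44, 0.05], "spin": 0.28}, {"slide": [0.81, -0.47, 0.05], "spin": 0.28}, {"slide": [0.79, -0.5, 0.05], "spin": 0.28}, {"slide": [0.77, -0.53, 0.05], "spin": 0.28}]
```

Request:
servo_tool(deltas=[{"slide": [0.8, 0.5, 0], "spin": 0.28}, {"slide": [0.8, 0.45, 0], "spin": 0.28}, {"slide": [0.83, 0.45, 0], "spin": 0.28}, {"slide": [0.85, 0.4, 0], "spin": 0.28}, {"slide": [0.85, 0.37, 0], "spin": 0.28}, {"slide": [0.87, 0.34, 0], "spin": 0.28}, {"slide": [0.9, 0.3, 0], "spin": 0.28}, {"slide": [0.9, 0.27, 0], "spin": 0.28}, {"slide": [0.9, 0.23, 0], "spin": 0.28}, {"slide": [0.9, 0.2, 0], "spin": 0.28}])

```text
time_s: 1.15
tcp_pos: [0.3725, 0.3772, 0.2195]
ee_rot: [[0.701, -0.713, -0.003], [-0.713, -0.701, -0.006], [0.002, 0.006, -1.0]]
wrist_force: [-0.2, 0.4, 0.1]
gripper_width: 1.0
```

```bash
python3 - <<'E'
from h import *
s=st()
plan(s["tcp_pos"],s["ee_rot"],[.6585,-.0066,.17],-90.7)
E
```

```text
t 1.15 tcp [0.3725 0.3772 0.2195] yaw -45.46 tilt [-0.003 -0.006 -1.   ] F [-0.2  0.4  0.1] M [ 0.04 -0.02  0.02] w 1.0
21 rows
[{"slide": [0.9, 0.12, 0.09], "spin": 0.27}, {"slide": [0.91, 0.09, 0.09], "spin": 0.27}, {"slide": [0.91, 0.06, 0.09], "spin": 0.27}, {"slide": [0.91, 0.02, 0.09], "spin": 0.27}, {"slide": [0.91, -0.01, 0.09], "spin": 0.27}, {"slide": [0.91, -0.05, 0.09], "spin": 0.27}, {"slide": [0.91, -0.08, 0.09], "spin": 0.27}, {"slide": [0.9, -0.11, 0.09], "spin": 0.27}, {"slide": [0.9, -0.15, 0.09], "spin": 0.27}, {"slide": [0.89, -0.18, 0.09], "spin": 0.27}, {"slide": [0.89, -0.22, 0.09], "spin": 0.27}, {"slide": [0.88, -0.25, 0.09], "spin": 0.27}, {"slide": [0.87, -0.28, 0.09], "spin": 0.27}, {"slide": [0.86, -0.31, 0.09], "spin": 0.27}, {"slide": [0.84, -0.35, 0.09], "spin": 0.27}, {"slide": [0.83, -0.38, 0.09], "spin": 0.27}, {"slide": [0.82, -0.41, 0.09], "spin": 0.27}, {"slide": [0.8, -0.44, 0.09], "spin": 0.27}, {"slide": [0.78, -0.47, 0.09], "spin": 0.27}, {"slide": [0.76, -0.5, 0.09], "spin": 0.27}, {"slide": [0.74, -0.53, 0.09], "spin": 0.27}]
```

Request:
servo_tool(deltas=[{"slide": [0.9, 0.12, 0.05], "spin": 0.27}, {"slide": [0.9, 0.1, 0.05], "spin": 0.27}, {"slide": [0.9, 0.06, 0.05], "spin": 0.27}, {"slide": [0.9, 0.02, 0.05], "spin": 0.27}, {"slide": [0.9, 0, 0.05], "spin": 0.27}, {"slide": [0.9, -0.05, 0.05], "spin": 0.27}, {"slide": [0.9, -0.08, 0.05], "spin": 0.27}, {"slide": [0.9, -0.11, 0.05], "spin": 0.27}, {"slide": [0.9, -0.15, 0.05], "spin": 0.27}, {"slide": [0.9, -0.18, 0.05], "spin": 0.27}])

```text
time_s: 2.15
tcp_pos: [0.5091, 0.1761, 0.2074]
ee_rot: [[0.362, -0.932, -0.003], [-0.932, -0.362, -0.005], [0.004, 0.005, -1.0]]
wrist_force: [-0.1, 0.2, -0.1]
gripper_width: 1.006
```

Request:
servo_tool(deltas=[{"slide": [0.9, -0.22, 0.05], "spin": 0.27}, {"slide": [0.88, -0.25, 0.05], "spin": 0.27}, {"slide": [0.87, -0.28, 0.05], "spin": 0.27}, {"slide": [0.86, -0.31, 0.05], "spin": 0.27}, {"slide": [0.84, -0.35, 0.05], "spin": 0.27}, {"slide": [0.83, -0.38, 0.05], "spin": 0.27}, {"slide": [0.8, -0.4, 0.05], "spin": 0.27}, {"slide": [0.7, -0.44, 0.05], "spin": 0.27}, {"slide": [0.4, -0.4, 0], "spin": 0.27}, {"slide": [0, 0, 0]}])

```text
invalid input
```

```bash
python3 - <<'E'
from h import *
from station import optics
s=st()
plan(s["tcp_pos"],s["ee_rot"],[.6585,-.0066,.12],-90.7)
c=optics.capture("wrist");cv2.imwrite("pics/w1.png",c["frame"][:,:,::-1]);pickle.dump(c,open("w1.pkl","wb"))
E
```

```text
t 2.15 tcp [0.5091 0.1761 0.2074] yaw -68.75 tilt [-0.003 -0.005 -1.   ] F [-0.1  0.2 -0.1] M [ 0.12 -0.07 -0.01] w 1.006
10 rows
[{"slide": [0.9, -0.29, 0.35], "spin": 0.27}, {"slide": [0.89, -0.33, 0.35], "spin": 0.27}, {"slide": [0.87, -0.36, 0.35], "spin": 0.27}, {"slide": [0.86, -0.39, 0.35], "spin": 0.27}, {"slide": [0.84, -0.43, 0.35], "spin": 0.27}, {"slide": [0.83, -0.46, 0.35], "spin": 0.27}, {"slide": [0.81, -0.49, 0.35], "spin": 0.27}, {"slide": [0.79, -0.52, 0.35], "spin": 0.27}, {"slide": [0.77, -0.55, 0.35], "spin": 0.27}, {"slide": [0.75, -0.58, 0.35], "spin": 0.27}]
```

View pics/w1.png

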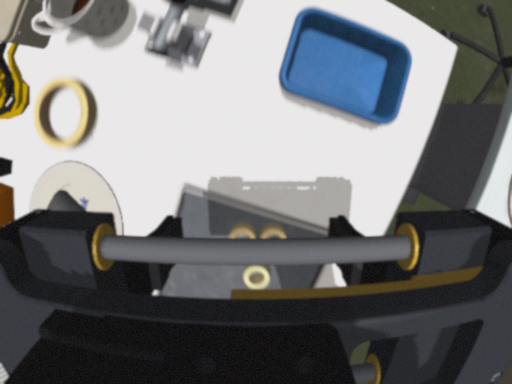

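Request:
servo_tool(deltas=[{"slide": [0.9, -0.3, 0.05], "spin": 0.27}, {"slide": [0.88, -0.33, 0.05], "spin": 0.27}, {"slide": [0.87, -0.36, 0.05], "spin": 0.27}, {"slide": [0.86, -0.4, 0.05], "spin": 0.27}, {"slide": [0.84, -0.43, 0.05], "spin": 0.27}, {"slide": [0.83, -0.46, 0.05], "spin": 0.27}, {"slide": [0.8, -0.5, 0.05], "spin": 0.27}, {"slide": [0.79, -0.52, 0.05], "spin": 0.27}, {"slide": [0.7, -0.5, 0], "spin": 0.27}, {"slide": [0, 0, 0], "spin": 0}])

```text
time_s: 3.2
tcp_pos: [0.6436, -0.005, 0.1958]
ee_rot: [[0.001, -1.0, -0.007], [-1.0, -0.001, -0.006], [0.006, 0.007, -1.0]]
wrist_force: [-0.1, -0.6, -0.6]
gripper_width: 0.998
```

```bash
python3 - <<'E'
from h import *
from station import optics
s=st()
plan(s["tcp_pos"],s["ee_rot"],[.6585,-.0066,.12],-90.7)
c=optics.capture("wrist");cv2.imwrite("pics/w2.png",c["frame"][:,:,::-1]);pickle.dump(c,open("w1.pkl","wb"))
E
```

```text
t 3.2 tcp [ 0.6436 -0.005   0.1958] yaw -89.93 tilt [-0.007 -0.006 -1.   ] F [-0.1 -0.6 -0.6] M [ 0.09 -0.    0.02] w 0.998
4 rows
[{"slide": [0.02, -0.15, 0.76], "spin": 0.02}, {"slide": [0.02, -0.15, 0.76], "spin": 0.02}, {"slide": [0.01, -0.15, 0.76], "spin": 0.02}, {"slide": [0.01, -0.15, 0.76], "spin": 0.02}]
```

View pics/w2.png

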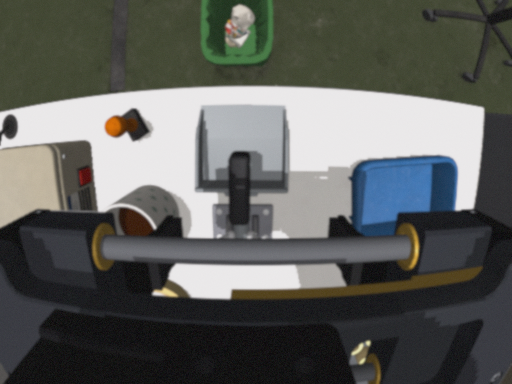

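```bash
cat >> h.py <<'E'
def wz(c,u,v,z):
    K=c["camera_matrix"];a=np.array([u-K[0,2],v-K[1,2]]);rr=np.hypot(*a);th=rr/K[0,0]
    d=np.array([*(np.sin(th)*a/max(rr,1e-9)),np.cos(th)]);d=np.array(c["rotation"])@d
    e=np.array(c["eye"]);return e+d*(z-e[2])/d[2]
E
python3 - <<'E'
from h import *
c=pickle.load(open("w1.pkl","rb"))
print(c["eye"])
crop(c,180,90,310,250,4,"pics/w2c.png")
for u,v,z in [(204,106,.0),(286,106,.0),(239,153,.096),(238,222,.096)]: print(wz(c,u,v,z))
E
```

```text
[ 0.64510739 -0.07149829  0.35798023]
[ 0.70408687 -0.08618864  0.        ]
[ 0.60592099 -0.08571945  0.        ]
[ 0.65762978 -0.04004995  0.096     ]
[0.65930829 0.024638   0.096     ]
```

View pics/w2c.png

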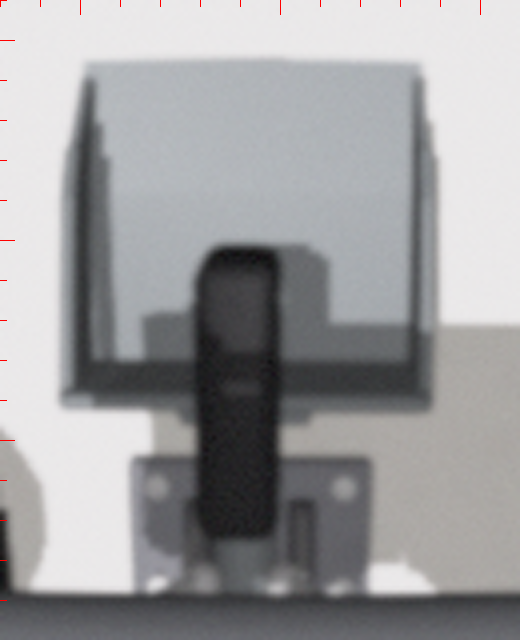

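Request:
servo_tool(deltas=[{"slide": [0, -0.3, 0.9], "spin": 0.05}, {"slide": [0.05, -0.3, 0.9], "spin": 0}, {"slide": [0.05, 0, 0.9], "spin": 0}, {"slide": [0, 0, 0.9], "spin": 0}, {"slide": [0, 0, 0.8], "spin": 0}, {"slide": [0, 0, 0.4], "spin": 0}, {"slide": [0, 0, 0], "spin": 0}])

```text
time_s: 3.95
tcp_pos: [0.6542, -0.0051, 0.0743]
ee_rot: [[-0.001, -1.0, -0.005], [-1.0, 0.001, -0.004], [0.004, 0.005, -1.0]]
wrist_force: [-0.8, 1.1, -0.0]
gripper_width: 0.998
```

```bash
python3 - <<'E'
from h import *
s=st()
plan(s["tcp_pos"],s["ee_rot"],[.6585,-.007,.058],-90.5,n=2)
E
```

```text
t 3.95 tcp [ 0.6542 -0.0051  0.0743] yaw -90.08 tilt [-0.005 -0.004 -1.   ] F [-0.8  1.1 -0. ] M [ 0.03 -0.02  0.03] w 0.998
2 rows
[{"slide": [0.04, -0.09, 0.33], "spin": 0.03}, {"slide": [0.04, -0.09, 0.33], "spin": 0.03}]
```

Request:
servo_tool(deltas=[{"slide": [0.05, -0.11, 0.38], "spin": 0.05}, {"slide": [0.05, -0.1, 0.35], "spin": 0.03}, {"slide": [0, 0, 0], "spin": 0}])

```text
time_s: 4.25
tcp_pos: [0.661, -0.0071, 0.0574]
ee_rot: [[-0.012, -1.0, -0.001], [-1.0, 0.012, -0.004], [0.004, 0.001, -1.0]]
wrist_force: [-0.4, 0.0, -0.3]
gripper_width: 1.0
```

Request:
servo_tool(deltas=[{"slide": [0, 0, 0], "spin": 0}, {"slide": [0, 0, 0], "spin": 0}, {"slide": [0, 0, 0], "spin": 0}, {"slide": [0, 0, 0], "spin": 0}, {"slide": [0, 0, 0], "spin": 0}, {"slide": [0, 0, 0], "spin": 0}], gripper=255)

```text
time_s: 4.85
tcp_pos: [0.6624, -0.0071, 0.0595]
ee_rot: [[-0.012, -1.0, 0.003], [-1.0, 0.012, -0.003], [0.003, -0.003, -1.0]]
wrist_force: [-0.6, -0.6, 0.3]
gripper_width: 0.541
```

```bash
python3 - <<'E'
from h import *
s=st()
E
```

```text
t 4.85 tcp [ 0.6624 -0.0071  0.0595] yaw -90.7 tilt [ 0.003 -0.003 -1.   ] F [-0.6 -0.6  0.3] M [ 0.06 -0.02 -0.05] w 0.541
```

Request:
servo_tool(deltas=[{"slide": [0, 0.1, 0.05], "spin": 0}, {"slide": [0, 0, 0], "spin": 0}, {"slide": [0, 0, 0], "spin": 0}, {"slide": [0, 0, 0], "spin": 0}, {"slide": [0, 0, 0], "spin": 0}, {"slide": [0, 0, 0], "spin": 0}])

```text
time_s: 5.45
tcp_pos: [0.6593, -0.0071, 0.0582]
ee_rot: [[-0.012, -1.0, 0.002], [-1.0, 0.012, -0.003], [0.003, -0.002, -1.0]]
wrist_force: [-0.0, 0.5, 0.2]
gripper_width: 0.227
```

```bash
python3 - <<'E'
from h import *
s=st()
E
```

```text
t 5.45 tcp [ 0.6593 -0.0071  0.0582] yaw -90.7 tilt [ 0.002 -0.003 -1.   ] F [-0.   0.5  0.2] M [ 0.11 -0.01  0.01] w 0.227
```

Gripped (width 0.227 ≈ 20 mm). Record this home pose, then pull up.

Request:
servo_tool(deltas=[{"slide": [0, 0, -0.3], "spin": 0}, {"slide": [0, 0, -0.4], "spin": 0}, {"slide": [0, 0, -0.5], "spin": 0}, {"slide": [0, 0, -0.5], "spin": 0}])

```text
time_s: 5.85
tcp_pos: [0.6573, -0.0072, 0.1001]
ee_rot: [[-0.013, -1.0, -0.004], [-1.0, 0.013, -0.004], [0.004, 0.004, -1.0]]
wrist_force: [-0.4, -0.1, -1.0]
gripper_width: 0.228
```

```bash
python3 - <<'E'
from h import *
from station import optics
s=st()
c=optics.capture("wrist");cv2.imwrite("pics/w3.png",c["frame"][:,:,::-1])
c=optics.capture("side");crop(c,160,80,380,220,3,"pics/d3.png")
E
```

```text
t 5.85 tcp [ 0.6573 -0.0072  0.1001] yaw -90.75 tilt [-0.004 -0.004 -1.   ] F [-0.4 -0.1 -1. ] M [ 0.06 -0.12  0.02] w 0.228
```

View pics/d3.png

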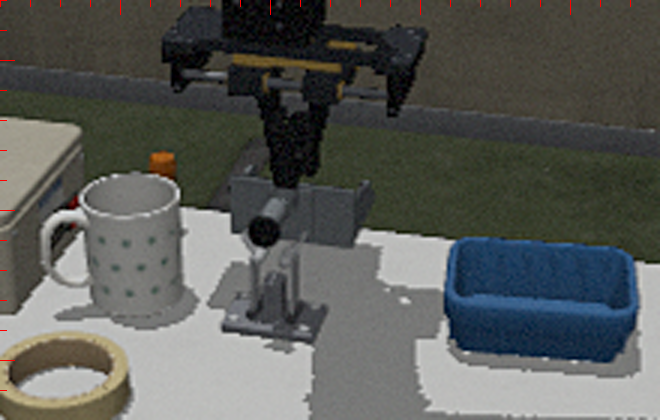

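View pics/w3.png

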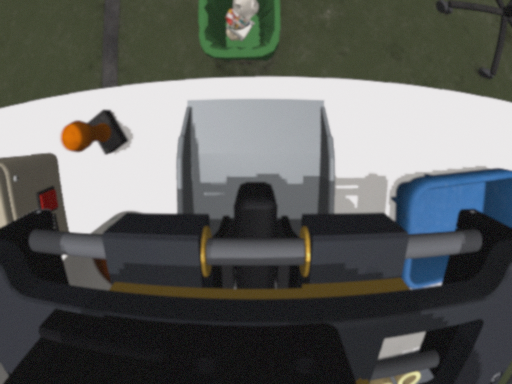

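```bash
cat >> h.py <<'E'
def wproj(c,P):
    p=np.array(c["rotation"]).T@(np.array(P)-c["eye"]);K=c["camera_matrix"];th=np.arctan2(np.hypot(p[0],p[1]),p[2]);a=p[:2]/np.hypot(p[0],p[1])
    return a*th*K[0,0]+K[:2,2]
E
python3 - <<'E'
from h import *
from station import optics
d=pickle.load(open("cap0.pkl","rb"))["side"]
for z in(.085,.09,.095,.10): print(z,proj(d,[.6575,.085,z]))
c=optics.capture("wrist");s=st()
G=s["tcp_pos"]+[0,0,.0187]
for pit in(-10,-5,0,5,10,15):
    a=np.radians(pit);v=np.array([.083,-.076]);x=np.cos(a)*v[0]-np.sin(a)*v[1];z=np.sin(a)*v[0]+np.cos(a)*v[1]
    print(pit,wproj(c,G+[.051,-x,z]),wproj(c,G+[-.051,-x,z]))
crop(c,170,80,350,150,4,"pics/w4.png")
E
```

```text
0.085 [248.63811922 161.25920488]
0.09 [248.61602973 159.3046309 ]
0.095 [248.59382684 157.34002306]
0.1 [248.57150968 155.3653039 ]
t 6.0 tcp [ 0.6582 -0.007   0.1009] yaw -90.75 tilt [-0.001 -0.003 -1.   ] F [ 0.2  1.6 -1.1] M [ 0.12 -0.02 -0.01] w 0.222
-10 [191.40840029 116.41904084] [320.35989164 114.90018258]
-5 [189.41433572 106.80437346] [322.12092677 105.23440974]
0 [187.18038778  97.39752562] [324.12525066  95.77052221]
5 [184.6814975   88.23265844] [326.39896376  86.54205063]
10 [181.88830851  79.35020668] [328.97265841  77.58870049]
15 [178.76641967  70.79844508] [331.88221229  68.95790332]
```

View pics/w4.png

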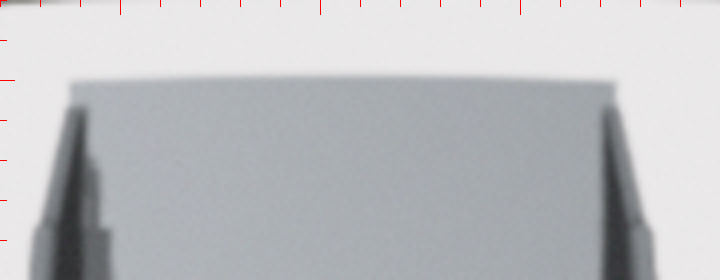

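```bash
python3 - <<'E'
from h import *
s=st()
plan(s["tcp_pos"]+[-.03,.02,.08],s["ee_rot"],[.4622,.4265,.17],-86.8,n=18)
E
```

```text
t 6.0 tcp [ 0.6582 -0.007   0.1009] yaw -90.75 tilt [-0.001 -0.003 -1.   ] F [ 0.2  1.6 -1.1] M [ 0.12 -0.02 -0.01] w 0.222
18 rows
[{"slide": [-0.91, 0.38, 0.02], "spin": -0.03}, {"slide": [-0.92, 0.38, 0.02], "spin": -0.03}, {"slide": [-0.92, 0.37, 0.02], "spin": -0.03}, {"slide": [-0.92, 0.37, 0.02], "spin": -0.03}, {"slide": [-0.92, 0.37, 0.02], "spin": -0.03}, {"slide": [-0.92, 0.36, 0.02], "spin": -0.03}, {"slide": [-0.92, 0.36, 0.02], "spin": -0.03}, {"slide": [-0.92, 0.36, 0.02], "spin": -0.03}, {"slide": [-0.93, 0.35, 0.02], "spin": -0.03}, {"slide": [-0.93, 0.35, 0.02], "spin": -0.03}, {"slide": [-0.93, 0.35, 0.02], "spin": -0.03}, {"slide": [-0.93, 0.34, 0.02], "spin": -0.03}, {"slide": [-0.93, 0.34, 0.02], "spin": -0.03}, {"slide": [-0.93, 0.33, 0.02], "spin": -0.03}, {"slide": [-0.93, 0.33, 0.02], "spin": -0.03}, {"slide": [-0.93, 0.33, 0.02], "spin": -0.03}, {"slide": [-0.94, 0.32, 0.02], "spin": -0.03}, {"slide": [-0.94, 0.32, 0.02], "spin": -0.03}]
```

Request:
servo_tool(deltas=[{"slide": [0, 0, -0.9], "spin": 0}, {"slide": [0, 0, -0.9], "spin": 0}, {"slide": [-0.2, 0.3, -0.9], "spin": 0}, {"slide": [-0.5, 0.4, -0.7], "spin": 0}])

```text
time_s: 6.4
tcp_pos: [0.6378, 0.0102, 0.1836]
ee_rot: [[-0.017, -1.0, -0.012], [-1.0, 0.017, -0.004], [0.004, 0.012, -1.0]]
wrist_force: [-0.5, 0.2, -2.2]
gripper_width: 0.229
```

Request:
servo_tool(deltas=[{"slide": [-0.9, 0.37, 0], "spin": -0.03}, {"slide": [-0.95, 0.37, 0], "spin": -0.03}, {"slide": [-0.95, 0.37, 0], "spin": -0.03}, {"slide": [-0.95, 0.37, 0], "spin": -0.03}, {"slide": [-0.95, 0.37, 0], "spin": -0.03}, {"slide": [-0.95, 0.37, 0], "spin": -0.03}, {"slide": [-0.95, 0.37, 0], "spin": -0.03}, {"slide": [-0.95, 0.37, 0], "spin": -0.03}, {"slide": [-0.95, 0.37, 0], "spin": -0.03}, {"slide": [-0.95, 0.37, 0], "spin": -0.03}])

```text
time_s: 7.4
tcp_pos: [0.5336, 0.2584, 0.1878]
ee_rot: [[0.026, -1.0, -0.012], [-1.0, -0.026, -0.001], [0.001, 0.012, -1.0]]
wrist_force: [0.1, 0.6, -0.9]
gripper_width: 0.228
```

```bash
python3 - <<'E'
from h import *
s=st()
plan(s["tcp_pos"],s["ee_rot"],[.4622,.4265,.15],-86.8)
E
```

```text
t 7.4 tcp [0.5336 0.2584 0.1878] yaw -88.5 tilt [-0.012 -0.001 -1.   ] F [ 0.1  0.6 -0.9] M [ 0.06 -0.12  0.  ] w 0.228
8 rows
[{"slide": [-0.85, 0.33, 0.19], "spin": -0.03}, {"slide": [-0.85, 0.33, 0.19], "spin": -0.03}, {"slide": [-0.85, 0.33, 0.19], "spin": -0.03}, {"slide": [-0.85, 0.33, 0.19], "spin": -0.03}, {"slide": [-0.85, 0.32, 0.19], "spin": -0.03}, {"slide": [-0.86, 0.32, 0.19], "spin": -0.03}, {"slide": [-0.86, 0.32, 0.19], "spin": -0.03}, {"slide": [-0.86, 0.31, 0.19], "spin": -0.03}]
```

Request:
servo_tool(deltas=[{"slide": [-0.88, 0.33, 0.19], "spin": -0.03}, {"slide": [-0.88, 0.33, 0.19], "spin": -0.03}, {"slide": [-0.88, 0.33, 0.19], "spin": -0.03}, {"slide": [-0.88, 0.33, 0.19], "spin": -0.03}, {"slide": [-0.88, 0.33, 0.19], "spin": -0.03}, {"slide": [-0.88, 0.33, 0.19], "spin": -0.03}, {"slide": [-0.88, 0.33, 0.19], "spin": -0.03}, {"slide": [-0.86, 0.33, 0.19], "spin": -0.03}, {"slide": [0, 0, 0.2], "spin": 0}, {"slide": [0, 0, 0], "spin": 0}])

```text
time_s: 8.4
tcp_pos: [0.4438, 0.4423, 0.1435]
ee_rot: [[0.07, -0.997, -0.018], [-0.998, -0.07, -0.003], [0.002, 0.018, -1.0]]
wrist_force: [0.0, -0.9, -1.5]
gripper_width: 0.223
```

```bash
python3 - <<'E'
from h import *
from station import optics
s=st()
plan(s["tcp_pos"],s["ee_rot"],[.4622,.4265,.08],-86.8)
c=optics.capture("wrist");cv2.imwrite("pics/w5.png",c["frame"][:,:,::-1]);pickle.dump(c,open("w5.pkl","wb"))
E
```

```text
t 8.4 tcp [0.4438 0.4423 0.1435] yaw -86.0 tilt [-0.018 -0.003 -1.   ] F [ 0.  -0.9 -1.5] M [ 0.06 -0.13 -0.01] w 0.223
3 rows
[{"slide": [0.23, -0.23, 0.85], "spin": 0.03}, {"slide": [0.23, -0.23, 0.85], "spin": 0.03}, {"slide": [0.23, -0.23, 0.85], "spin": 0.03}]
```

View pics/w5.png

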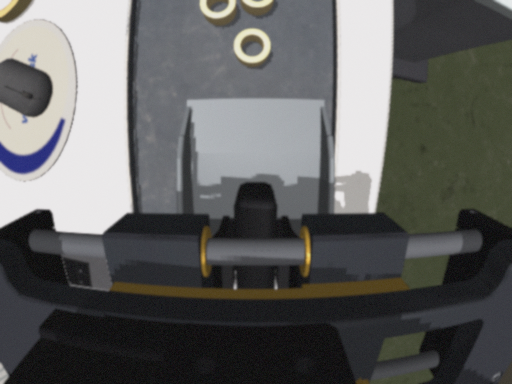

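```bash
python3 - <<'E'
from h import *
c=pickle.load(open("w5.pkl","rb"))
for n,u,v,z in [("A",252,47,.028),("B",217,6,.028),("C",258,-1,.028),("wl",134,20,.022),("wl",131,200,.022),("wr",335,20,.022),("wr",333,100,.022)]: print(n,wz(c,u,v,z))
E
```

```text
A [0.45421106 0.30985083 0.028     ]
B [0.49012774 0.26945505 0.028     ]
C [0.45209745 0.2599209  0.028     ]
wl [0.57484986 0.27969824 0.022     ]
wl [0.57047412 0.46613993 0.022     ]
wr [0.37549528 0.27029383 0.022     ]
wr [0.37280112 0.35249067 0.022     ]
```

Request:
servo_tool(deltas=[{"slide": [0.25, -0.25, 0.9], "spin": 0.04}, {"slide": [0.25, -0.25, 0.9], "spin": 0.04}, {"slide": [0.2, -0.25, 0.85], "spin": 0.04}, {"slide": [0, 0, 0.1], "spin": 0}, {"slide": [0, 0, 0], "spin": 0}])

```text
time_s: 8.95
tcp_pos: [0.4651, 0.424, 0.0769]
ee_rot: [[0.05, -0.999, -0.014], [-0.999, -0.05, 0.002], [-0.002, 0.014, -1.0]]
wrist_force: [-0.5, 0.8, -1.3]
gripper_width: 0.227
```

```bash
python3 - <<'E'
from h import *
s=st()
E
```

```text
t 8.95 tcp [0.4651 0.424  0.0769] yaw -87.16 tilt [-0.014  0.002 -1.   ] F [-0.5  0.8 -1.3] M [ 0.11 -0.06  0.01] w 0.227
```

Request:
servo_tool(deltas=[{"slide": [0, 0, 0.35], "spin": 0}, {"slide": [0, 0, 0.25], "spin": 0}, {"slide": [0, 0, 0.15], "spin": 0}])

```text
time_s: 9.25
tcp_pos: [0.466, 0.4257, 0.0607]
ee_rot: [[0.05, -0.999, -0.01], [-0.999, -0.05, 0.007], [-0.007, 0.01, -1.0]]
wrist_force: [-2.4, 1.5, 4.6]
gripper_width: 0.229
```

```bash
python3 - <<'E'
from h import *
s=st()
E
```

```text
t 9.25 tcp [0.466  0.4257 0.0607] yaw -87.14 tilt [-0.01   0.007 -1.   ] F [-2.4  1.5  4.6] M [ 0.35  0.43 -0.04] w 0.229
```

Request:
servo_tool(deltas=[{"slide": [0.5, 0, 0.02], "spin": 0}, {"slide": [0.6, 0, 0.02], "spin": 0}, {"slide": [0.6, 0, 0.02], "spin": 0}, {"slide": [0.6, 0, 0.02], "spin": 0}, {"slide": [0.6, 0, 0.02], "spin": 0}])

```text
time_s: 9.75
tcp_pos: [0.4725, 0.3549, 0.0613]
ee_rot: [[0.055, -0.998, -0.0], [-0.998, -0.055, 0.018], [-0.018, -0.001, -1.0]]
wrist_force: [-0.3, 2.9, 2.4]
gripper_width: 0.228
```

```bash
python3 - <<'E'
from h import *
from station import optics
s=st()
c=optics.capture("wrist");cv2.imwrite("pics/w6.png",c["frame"][:,:,::-1]);pickle.dump(c,open("w6.pkl","wb"))
E
```

```text
t 9.75 tcp [0.4725 0.3549 0.0613] yaw -86.84 tilt [-0.     0.018 -1.   ] F [-0.3  2.9  2.4] M [ 0.9  -0.02  0.04] w 0.228
```

View pics/w6.png

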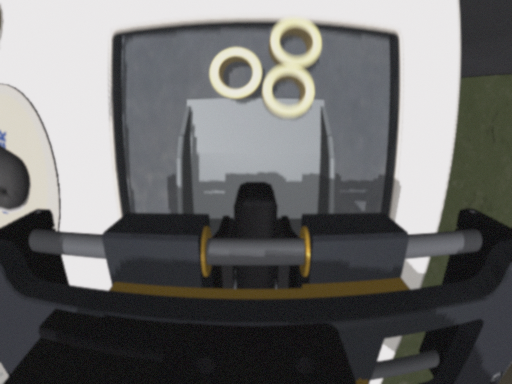

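Request:
servo_tool(deltas=[{"slide": [0.6, 0, 0.02], "spin": 0}, {"slide": [0.6, 0, 0.02], "spin": 0}, {"slide": [0.4, 0, 0.02], "spin": 0}])

```text
time_s: 10.1
tcp_pos: [0.4767, 0.3125, 0.0615]
ee_rot: [[0.053, -0.999, 0.004], [-0.998, -0.053, 0.023], [-0.023, -0.005, -1.0]]
wrist_force: [-0.7, 5.3, 5.4]
gripper_width: 0.226
```

```bash
python3 - <<'E'
from h import *
from station import optics
s=st()
c=optics.capture("wrist");cv2.imwrite("pics/w7.png",c["frame"][:,:,::-1]);pickle.dump(c,open("w6.pkl","wb"))
E
```

```text
t 10.1 tcp [0.4767 0.3125 0.0615] yaw -86.95 tilt [ 0.004  0.023 -1.   ] F [-0.7  5.3  5.4] M [ 1.73  0.56 -0.2 ] w 0.226
```

View pics/w7.png

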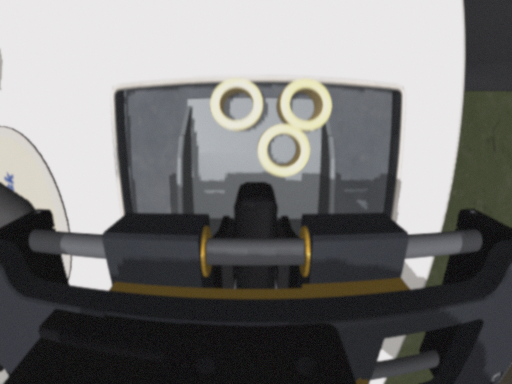

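Request:
servo_tool(deltas=[{"slide": [0.25, 0, 0.0], "spin": 0}, {"slide": [0.2, 0, 0.0], "spin": 0}])

```text
time_s: 10.35
tcp_pos: [0.4781, 0.3016, 0.0624]
ee_rot: [[0.05, -0.999, 0.007], [-0.998, -0.05, 0.029], [-0.028, -0.008, -1.0]]
wrist_force: [-7.1, 14.1, 8.5]
gripper_width: 0.228
```

```bash
python3 - <<'E'
from h import *
from station import optics
s=st()
c=optics.capture("wrist");crop(c,100,60,420,220,2,"pics/w8.png");pickle.dump(c,open("w6.pkl","wb"))
c=optics.capture("side");crop(c,225,200,400,320,4,"pics/d8.png")
E
```

```text
t 10.35 tcp [0.4781 0.3016 0.0624] yaw -87.13 tilt [ 0.007  0.029 -1.   ] F [-7.1 14.1  8.5] M [ 4.22  3.01 -0.06] w 0.228
```

View pics/w8.png

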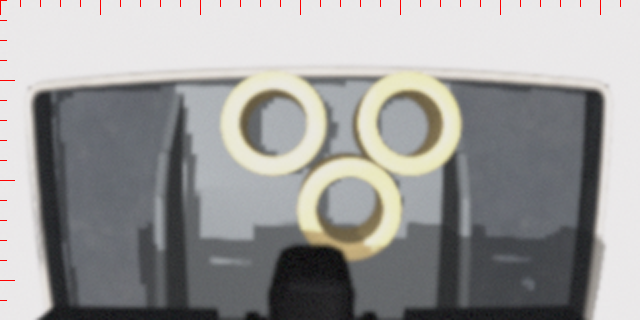

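View pics/d8.png

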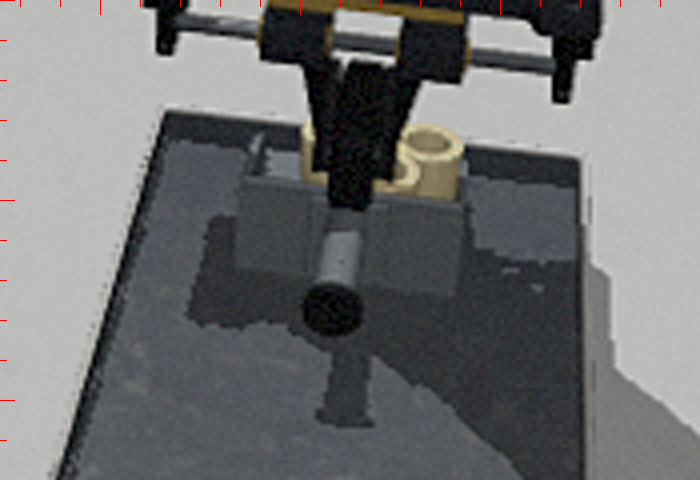

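Request:
servo_tool(deltas=[{"slide": [-0.15, 0, 0.15], "spin": 0}, {"slide": [0, 0, 0.25], "spin": 0}])

```text
time_s: 10.65
tcp_pos: [0.4777, 0.3043, 0.0586]
ee_rot: [[0.054, -0.999, 0.006], [-0.998, -0.054, 0.024], [-0.024, -0.007, -1.0]]
wrist_force: [-16.4, -1.7, 47.3]
gripper_width: 0.231
```

```bash
python3 - <<'E'
from h import *
from station import optics
s=st()
c=optics.capture("wrist");crop(c,100,60,420,220,2,"pics/w9.png");pickle.dump(c,open("w6.pkl","wb"))
c=optics.capture("side");crop(c,225,200,400,320,4,"pics/d9.png")
E
```

```text
t 10.65 tcp [0.4777 0.3043 0.0586] yaw -86.9 tilt [ 0.006  0.024 -1.   ] F [-16.4  -1.7  47.3] M [-0.34  5.41  0.09] w 0.231
```

View pics/w9.png

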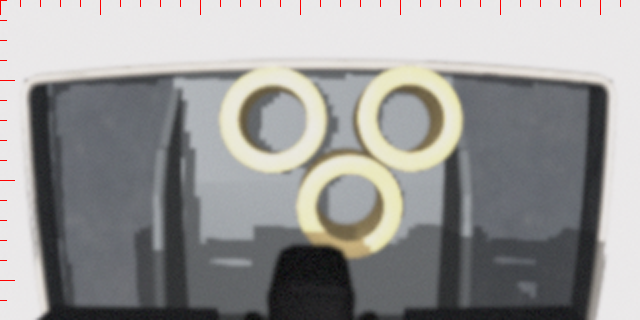

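View pics/d9.png

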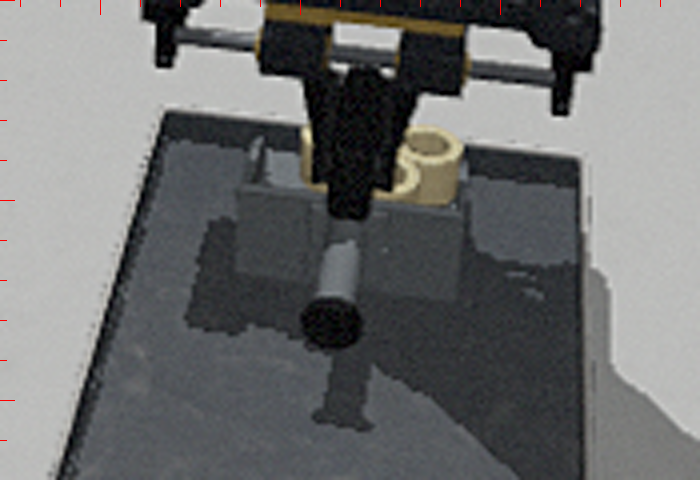

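Request:
servo_tool(deltas=[{"slide": [-0.05, 0, -0.12], "spin": 0}, {"slide": [-0.2, 0, -0.02], "spin": 0}, {"slide": [-0.35, 0, 0], "spin": 0}, {"slide": [-0.45, 0, 0], "spin": 0}, {"slide": [-0.5, 0, 0], "spin": 0}, {"slide": [-0.4, 0, 0], "spin": 0}, {"slide": [-0.25, 0, 0], "spin": 0}])

```text
time_s: 11.45
tcp_pos: [0.4708, 0.3539, 0.0588]
ee_rot: [[0.05, -0.999, -0.006], [-0.999, -0.05, 0.008], [-0.008, 0.005, -1.0]]
wrist_force: [0.0, -2.8, 3.0]
gripper_width: 0.231
```

```bash
python3 - <<'E'
from h import *
from station import optics
s=st()
c=optics.capture("wrist");crop(c,100,20,420,220,2,"pics/w10.png");pickle.dump(c,open("w6.pkl","wb"))
E
```

```text
t 11.45 tcp [0.4708 0.3539 0.0588] yaw -87.13 tilt [-0.006  0.008 -1.   ] F [ 0.  -2.8  3. ] M [-0.82 -0.37 -0.18] w 0.231
```

View pics/w10.png

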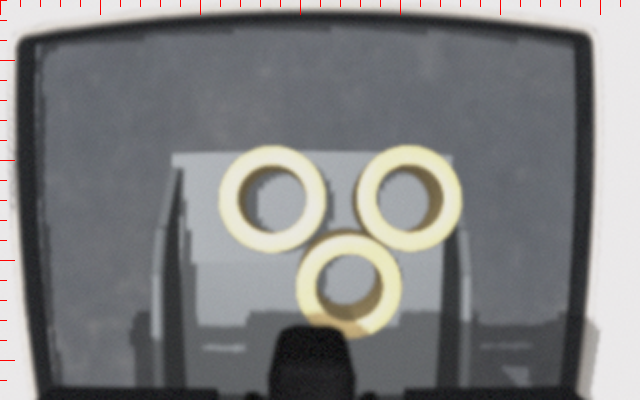

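Request:
servo_tool(deltas=[{"slide": [1.0, 0, -0.1], "spin": 0}, {"slide": [0.5, 0, 0], "spin": 0}, {"slide": [0.25, 0, 0], "spin": 0}, {"slide": [0.1, 0, 0], "spin": 0}])

```text
time_s: 11.9
tcp_pos: [0.4729, 0.3093, 0.0588]
ee_rot: [[0.052, -0.999, -0.005], [-0.999, -0.052, 0.013], [-0.013, 0.004, -1.0]]
wrist_force: [-0.7, 0.7, -2.4]
gripper_width: 0.226
```

```bash
python3 - <<'E'
from h import *
from station import optics
s=st()
c=optics.capture("wrist");crop(c,100,20,420,220,2,"pics/w11.png");pickle.dump(c,open("w6.pkl","wb"))
E
```

```text
t 11.9 tcp [0.4729 0.3093 0.0588] yaw -87.01 tilt [-0.005  0.013 -1.   ] F [-0.7  0.7 -2.4] M [ 0.51 -0.07  0.05] w 0.226
```

View pics/w11.png

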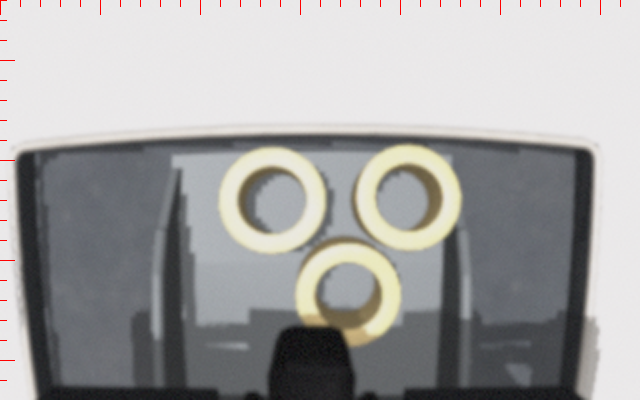

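Request:
servo_tool(deltas=[{"slide": [-0.1, 0, -0.2], "spin": 0}, {"slide": [-0.1, 0, -0.4], "spin": 0}, {"slide": [0, 0, -0.6], "spin": 0}, {"slide": [0, 0, -0.7], "spin": 0}, {"slide": [0, 0, -0.7], "spin": 0}, {"slide": [0, 0, -0.6], "spin": 0}, {"slide": [0, 0, -0.4], "spin": 0}])

```text
time_s: 12.65
tcp_pos: [0.4703, 0.3127, 0.1513]
ee_rot: [[0.051, -0.999, -0.013], [-0.999, -0.051, 0.006], [-0.006, 0.013, -1.0]]
wrist_force: [-0.5, 0.1, -3.3]
gripper_width: 0.229
```

```bash
python3 - <<'E'
from h import *
from station import optics
s=st()
plan(s["tcp_pos"],s["ee_rot"],[.448,.072,.15],-83)
c=optics.capture("wrist");cv2.imwrite("pics/w12.png",c["frame"][:,:,::-1])
E
```

```text
t 12.65 tcp [0.4703 0.3127 0.1513] yaw -87.06 tilt [-0.013  0.006 -1.   ] F [-0.5  0.1 -3.3] M [ 0.18 -0.14 -0.  ] w 0.229
11 rows
[{"slide": [0.87, 0.13, 0.0], "spin": -0.05}, {"slide": [0.87, 0.13, 0.0], "spin": -0.05}, {"slide": [0.87, 0.14, 0.0], "spin": -0.05}, {"slide": [0.87, 0.14, 0.0], "spin": -0.05}, {"slide": [0.87, 0.15, 0.0], "spin": -0.05}, {"slide": [0.87, 0.15, 0.0], "spin": -0.05}, {"slide": [0.86, 0.16, 0.0], "spin": -0.05}, {"slide": [0.86, 0.16, 0.0], "spin": -0.05}, {"slide": [0.86, 0.17, 0.0], "spin": -0.05}, {"slide": [0.86, 0.18, 0.0], "spin": -0.05}, {"slide": [0.86, 0.18, 0.0], "spin": -0.05}]
```

View pics/w12.png

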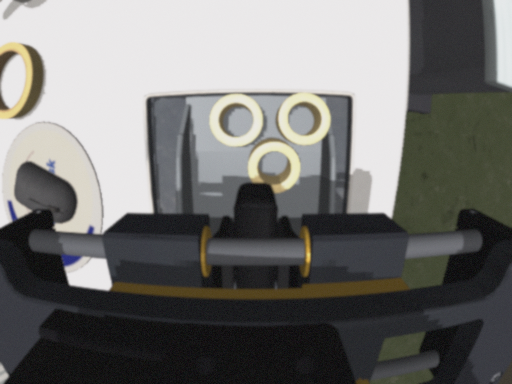

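Request:
servo_tool(deltas=[{"slide": [0.2, 0.05, 0], "spin": -0.03}, {"slide": [0.4, 0.1, 0], "spin": -0.04}, {"slide": [0.55, 0.1, 0], "spin": -0.05}, {"slide": [0.6, 0.1, 0], "spin": -0.05}, {"slide": [0.6, 0.1, 0], "spin": -0.05}, {"slide": [0.6, 0.1, 0], "spin": -0.05}, {"slide": [0.6, 0.1, 0], "spin": -0.05}, {"slide": [0.6, 0.1, 0], "spin": -0.05}, {"slide": [0.6, 0.1, 0], "spin": -0.05}, {"slide": [0.6, 0.1, 0], "spin": -0.05}])

```text
time_s: 13.7
tcp_pos: [0.4543, 0.164, 0.1494]
ee_rot: [[0.121, -0.992, -0.017], [-0.993, -0.121, 0.003], [-0.005, 0.017, -1.0]]
wrist_force: [0.9, -0.3, -4.2]
gripper_width: 0.227
```

Request:
servo_tool(deltas=[{"slide": [0.6, 0.1, 0], "spin": -0.05}, {"slide": [0.6, 0.1, 0], "spin": -0.05}, {"slide": [0.6, 0.1, 0], "spin": -0.05}, {"slide": [0.6, 0.1, 0], "spin": -0.05}, {"slide": [0.5, 0.1, 0], "spin": -0.05}, {"slide": [0.4, 0.1, 0], "spin": -0.05}, {"slide": [0.3, 0.05, 0], "spin": -0.03}, {"slide": [0.2, 0, 0], "spin": 0}, {"slide": [0.1, 0, 0], "spin": 0}])

```text
time_s: 14.6
tcp_pos: [0.4479, 0.0513, 0.1494]
ee_rot: [[0.164, -0.986, -0.018], [-0.986, -0.164, 0.002], [-0.005, 0.017, -1.0]]
wrist_force: [-0.3, 0.5, -3.4]
gripper_width: 0.225
```

```bash
python3 - <<'E'
from h import *
from station import optics
s=st()
plan(s["tcp_pos"],s["ee_rot"],[.448,.072,.115],-83)
c=optics.capture("wrist");cv2.imwrite("pics/w13.png",c["frame"][:,:,::-1]);pickle.dump(c,open("w13.pkl","wb"))
E
```

```text
t 14.6 tcp [0.4479 0.0513 0.1494] yaw -80.55 tilt [-0.018  0.002 -1.   ] F [-0.3  0.5 -3.4] M [ 0.19 -0.12 -0.07] w 0.225
2 rows
[{"slide": [-0.41, -0.07, 0.69], "spin": 0.15}, {"slide": [-0.41, -0.06, 0.69], "spin": 0.15}]
```

View pics/w13.png

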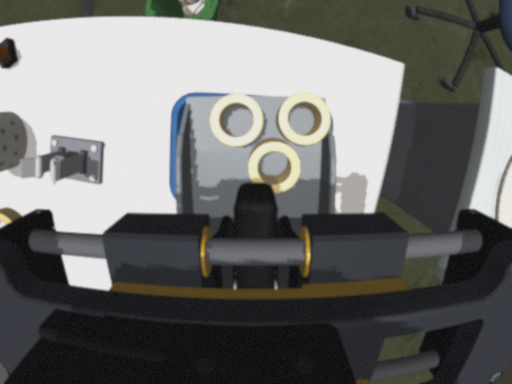

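```bash
python3 - <<'E'
from h import *
from station import optics
c=pickle.load(open("w13.pkl","rb"))
crop(c,150,80,350,220,4,"pics/w13c.png")
for p in [(171,110),(171,150),(171,190),(240,93)]: print(wz(c,*p,.052))
S=optics.capture("side");crop(S,225,100,425,240,4,"pics/d13.png")
S=optics.capture("scene");crop(S,180,180,330,310,4,"pics/s13.png")
st()
E
```

```text
[ 0.53171225 -0.00950465  0.052     ]
[0.52704992 0.02594076 0.052     ]
[0.52317824 0.06273755 0.052     ]
[ 0.47370534 -0.03237684  0.052     ]
t 14.75 tcp [0.448  0.0519 0.1494] yaw -80.52 tilt [-0.018  0.002 -1.   ] F [ 0.2  0.2 -4.5] M [ 0.17 -0.09 -0.03] w 0.225
```

View pics/w13c.png

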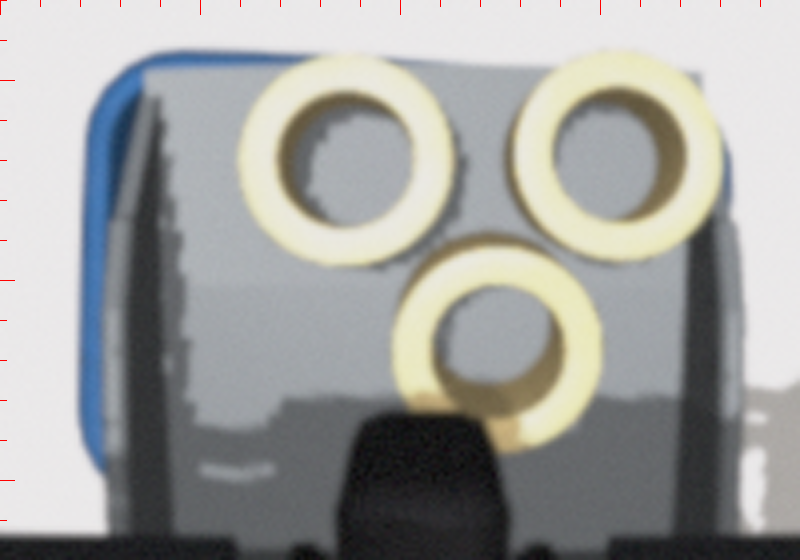

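View pics/s13.png

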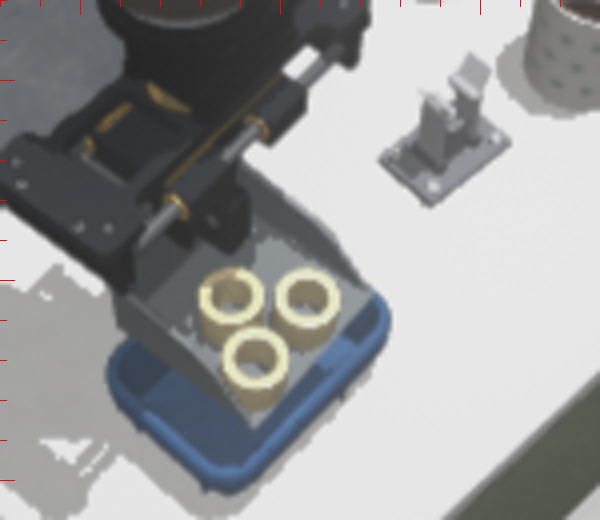

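View pics/d13.png

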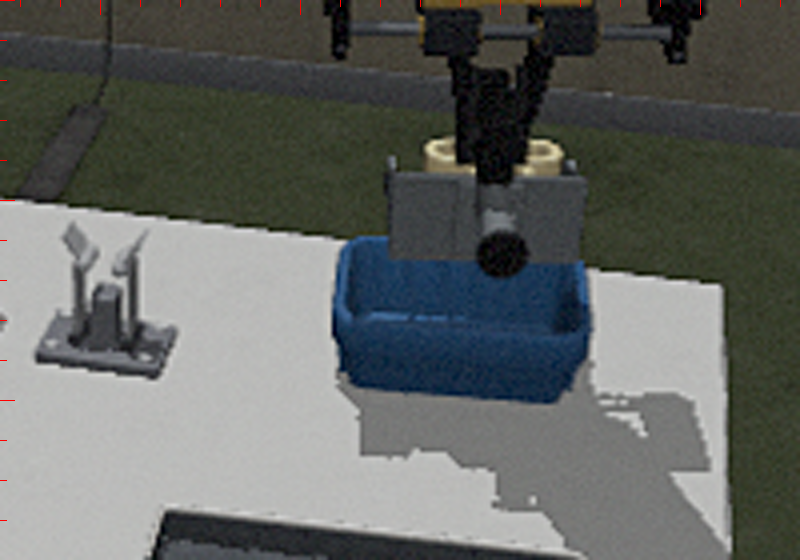

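Request:
servo_tool(deltas=[{"slide": [-0.12, 0, 0.1], "spin": 0.05}, {"slide": [-0.22, -0.03, 0.2], "spin": 0.1}, {"slide": [-0.22, -0.03, 0.3], "spin": 0.1}, {"slide": [-0.2, -0.03, 0.35], "spin": 0.05}, {"slide": [-0.12, 0, 0.3], "spin": 0}, {"slide": [0, 0, 0.2], "spin": 0}])

```text
time_s: 15.35
tcp_pos: [0.4469, 0.0781, 0.1102]
ee_rot: [[0.122, -0.992, -0.017], [-0.992, -0.122, 0.003], [-0.005, 0.016, -1.0]]
wrist_force: [-0.5, -0.4, -4.5]
gripper_width: 0.226
```

```bash
python3 - <<'E'
from h import *
from station import optics
s=st()
S=optics.capture("scene");crop(S,180,180,330,310,4,"pics/s14.png")
S=optics.capture("side");crop(S,225,100,425,240,4,"pics/d14.png")
E
```

```text
t 15.35 tcp [0.4469 0.0781 0.1102] yaw -82.98 tilt [-0.017  0.003 -1.   ] F [-0.5 -0.4 -4.5] M [ 0.15 -0.06 -0.01] w 0.226
```

View pics/s14.png

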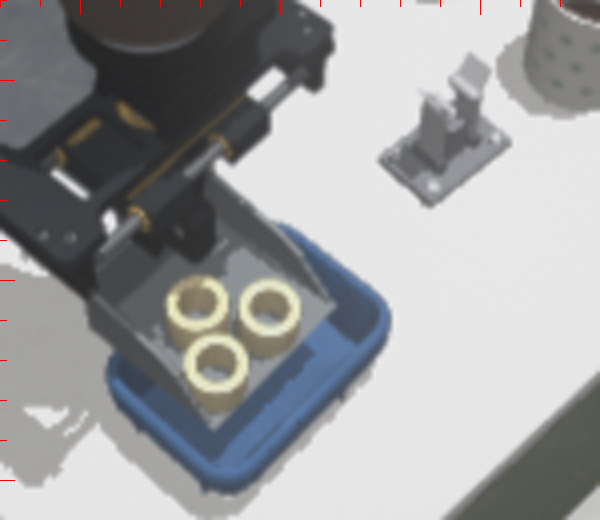

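View pics/d14.png

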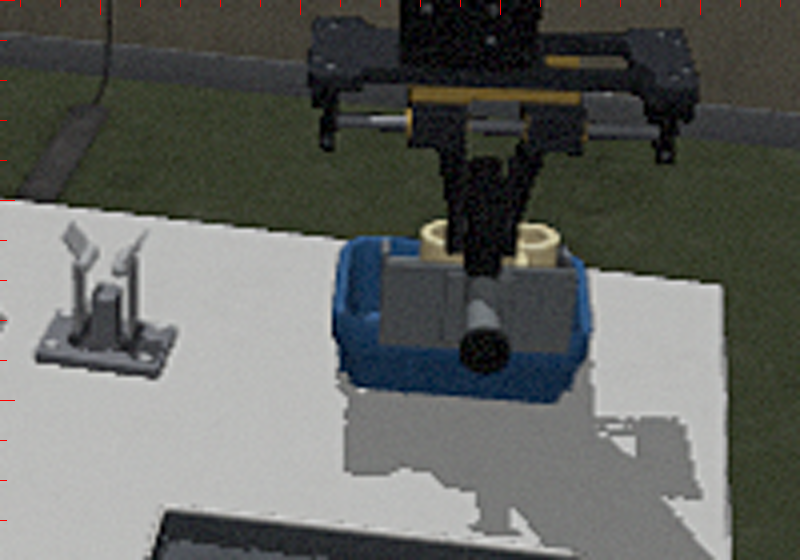

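Request:
servo_tool(deltas=[{"slide": [0, 0, 0], "spin": 0}, {"slide": [0, 0, 0], "spin": 0}], gripper=210)

```text
time_s: 15.65
tcp_pos: [0.4468, 0.0774, 0.1102]
ee_rot: [[0.122, -0.992, -0.018], [-0.993, -0.122, 0.002], [-0.004, 0.018, -1.0]]
wrist_force: [-0.2, 0.2, -3.1]
gripper_width: 0.227
```

```bash
python3 - <<'E'
from h import *
from station import optics
s=st()
S=optics.capture("scene");crop(S,180,180,330,310,4,"pics/s15.png")
E
```

```text
t 15.65 tcp [0.4468 0.0774 0.1102] yaw -83.0 tilt [-0.018  0.002 -1.   ] F [-0.2  0.2 -3.1] M [ 0.17 -0.1   0.01] w 0.227
```

View pics/s15.png

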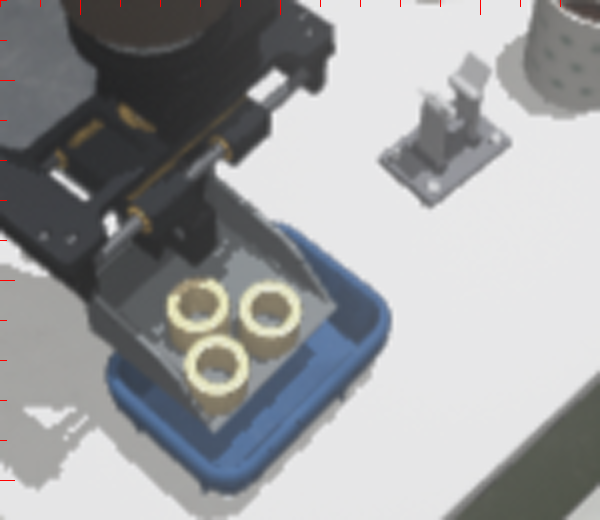

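Request:
servo_tool(deltas=[{"slide": [0, 0, 0], "spin": 0}, {"slide": [0, 0, 0], "spin": 0}], gripper=201)

```text
time_s: 15.9
tcp_pos: [0.4473, 0.0773, 0.1109]
ee_rot: [[0.121, -0.992, -0.016], [-0.993, -0.121, 0.003], [-0.005, 0.016, -1.0]]
wrist_force: [-0.5, 1.0, -4.0]
gripper_width: 0.228
```

```bash
python3 - <<'E'
from h import *
from station import optics
s=st()
S=optics.capture("scene");crop(S,180,180,330,310,4,"pics/s16.png")
E
```

```text
t 15.9 tcp [0.4473 0.0773 0.1109] yaw -83.03 tilt [-0.016  0.003 -1.   ] F [-0.5  1.  -4. ] M [ 0.21 -0.06 -0.01] w 0.228
```

View pics/s16.png

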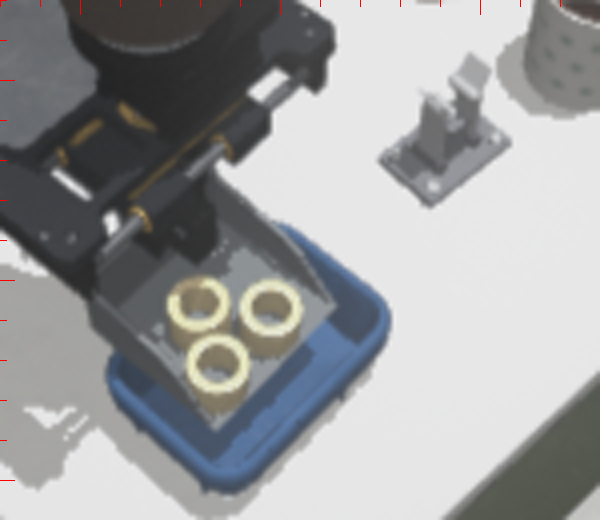

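Still firm. Loosen further, a count or two at a time.

Request:
servo_tool(deltas=[{"slide": [0, 0, 0], "spin": 0}, {"slide": [0, 0, 0], "spin": 0}], gripper=197)

```text
time_s: 16.15
tcp_pos: [0.4474, 0.0773, 0.1112]
ee_rot: [[0.121, -0.992, -0.016], [-0.993, -0.121, 0.003], [-0.005, 0.015, -1.0]]
wrist_force: [0.2, -0.1, -4.2]
gripper_width: 0.228
```

```bash
python3 - <<'E'
from h import *
from station import optics
s=st()
S=optics.capture("scene");crop(S,180,180,330,310,4,"pics/s17.png")
E
```

```text
t 16.15 tcp [0.4474 0.0773 0.1112] yaw -83.03 tilt [-0.016  0.003 -1.   ] F [ 0.2 -0.1 -4.2] M [ 0.15 -0.12 -0.02] w 0.228
```

View pics/s17.png

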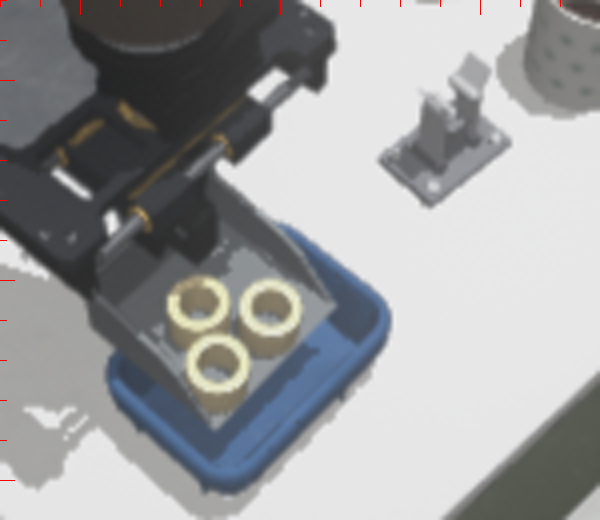

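Request:
servo_tool(deltas=[{"slide": [0, 0, 0], "spin": 0}, {"slide": [0, 0, 0], "spin": 0}], gripper=195)

```text
time_s: 16.4
tcp_pos: [0.4477, 0.0772, 0.1117]
ee_rot: [[0.122, -0.992, -0.015], [-0.993, -0.122, 0.003], [-0.005, 0.015, -1.0]]
wrist_force: [0.4, -1.0, -2.0]
gripper_width: 0.234
```

Request:
servo_tool(deltas=[{"slide": [0, 0, 0], "spin": 0}, {"slide": [0, 0, 0], "spin": 0}], gripper=193)

```text
time_s: 16.6
tcp_pos: [0.448, 0.077, 0.1122]
ee_rot: [[0.122, -0.992, -0.015], [-0.993, -0.122, 0.002], [-0.004, 0.014, -1.0]]
wrist_force: [-0.9, -0.3, 0.9]
gripper_width: 0.241
```

```bash
python3 - <<'E'
from h import *
from station import optics
s=st()
S=optics.capture("scene");crop(S,180,180,330,310,4,"pics/s18.png")
E
```

```text
t 16.6 tcp [0.448  0.077  0.1122] yaw -82.99 tilt [-0.015  0.002 -1.   ] F [-0.9 -0.3  0.9] M [-0.08  0.12  0.01] w 0.241
```

View pics/s18.png

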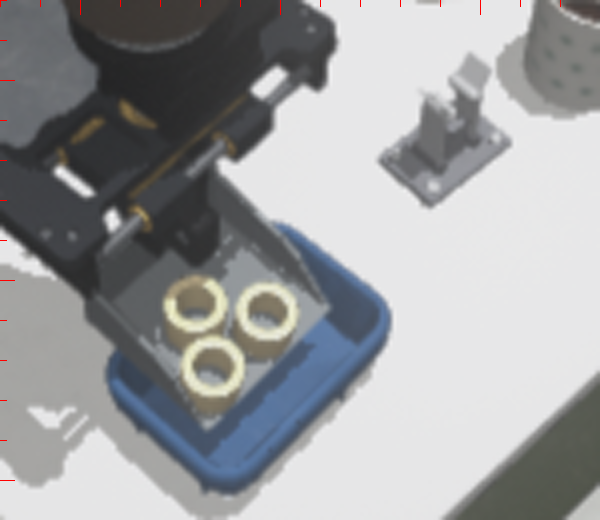

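```bash
python3 - <<'E'
from h import *
from station import optics
S=optics.capture("side");crop(S,275,120,425,240,5,"pics/d18.png")
c=optics.capture("wrist");crop(c,150,80,350,220,4,"pics/w18.png")
s=st()
E
```

```text
t 16.75 tcp [0.448  0.0771 0.1122] yaw -82.99 tilt [-0.015  0.003 -1.   ] F [-1.3 -0.6  0.2] M [-0.06  0.09  0.02] w 0.245
```

View pics/d18.png

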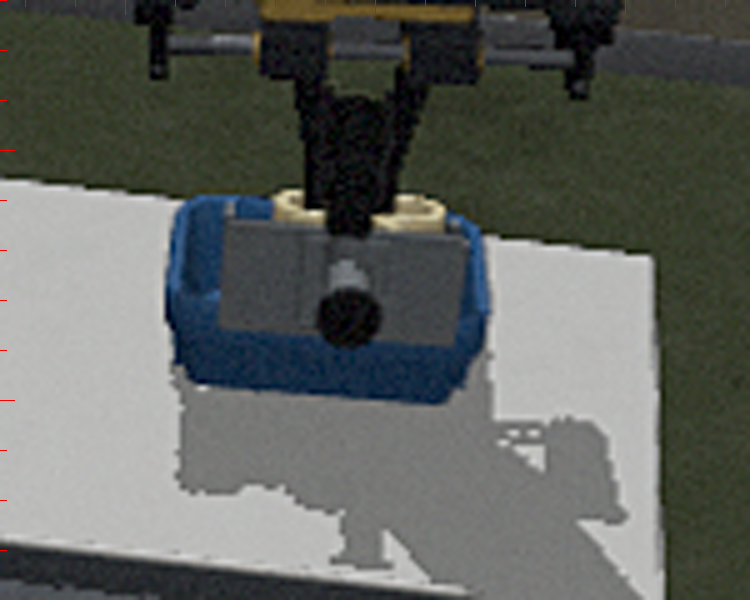

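View pics/w18.png

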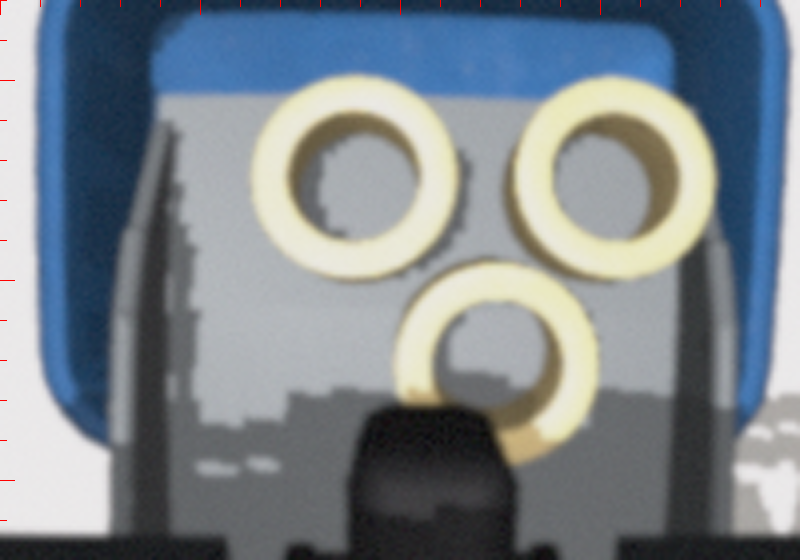

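Request:
servo_tool(deltas=[{"slide": [0, 0, 0], "spin": 0}], gripper=190)

```text
time_s: 16.85
tcp_pos: [0.4482, 0.0772, 0.1124]
ee_rot: [[0.122, -0.992, -0.014], [-0.992, -0.122, 0.003], [-0.004, 0.014, -1.0]]
wrist_force: [-0.2, 0.1, -0.1]
gripper_width: 0.249
```

Request:
servo_tool(deltas=[{"slide": [0, 0, 0], "spin": 0}], gripper=187)

```text
time_s: 16.95
tcp_pos: [0.4485, 0.0773, 0.1126]
ee_rot: [[0.122, -0.992, -0.013], [-0.992, -0.122, 0.003], [-0.005, 0.013, -1.0]]
wrist_force: [0.1, -1.0, -0.1]
gripper_width: 0.26
```

```bash
python3 - <<'E'
from h import *
from station import optics
c=optics.capture("wrist");crop(c,150,80,350,220,4,"pics/w19.png")
s=st()
E
```

```text
t 17.0 tcp [0.4485 0.0773 0.1126] yaw -82.97 tilt [-0.013  0.003 -1.   ] F [-0.6 -0.1  1.9] M [ 0.08  0.09 -0.05] w 0.264
```

View pics/w19.png

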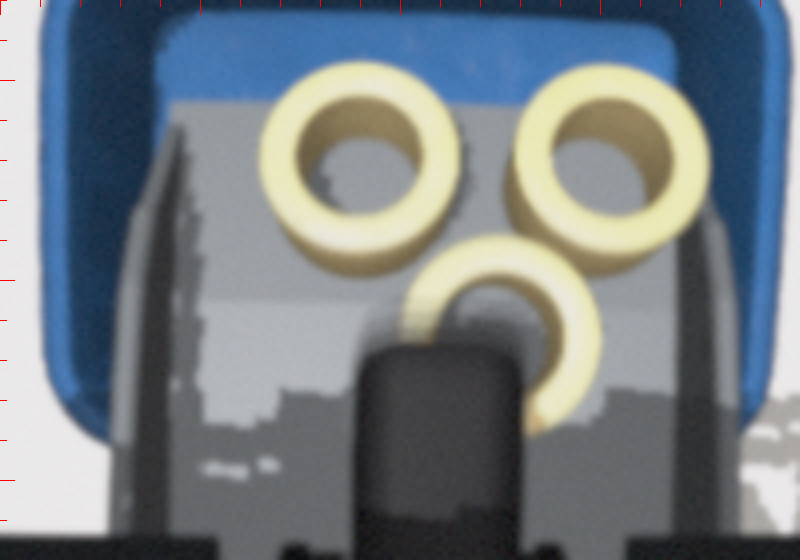

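Request:
servo_tool(deltas=[{"slide": [0, 0, 0], "spin": 0}])

```text
time_s: 17.1
tcp_pos: [0.4486, 0.0773, 0.1128]
ee_rot: [[0.123, -0.992, -0.013], [-0.992, -0.123, 0.003], [-0.004, 0.013, -1.0]]
wrist_force: [-0.7, -0.9, 0.9]
gripper_width: 0.264
```

```bash
python3 - <<'E'
from h import *
from station import optics
c=optics.capture("wrist");crop(c,150,40,350,220,4,"pics/w20.png")
s=st()
E
```

```text
t 17.15 tcp [0.4486 0.0773 0.1128] yaw -82.96 tilt [-0.013  0.003 -1.   ] F [-1.1 -1.4  0.5] M [-0.07  0.11  0.01] w 0.264
```

View pics/w20.png

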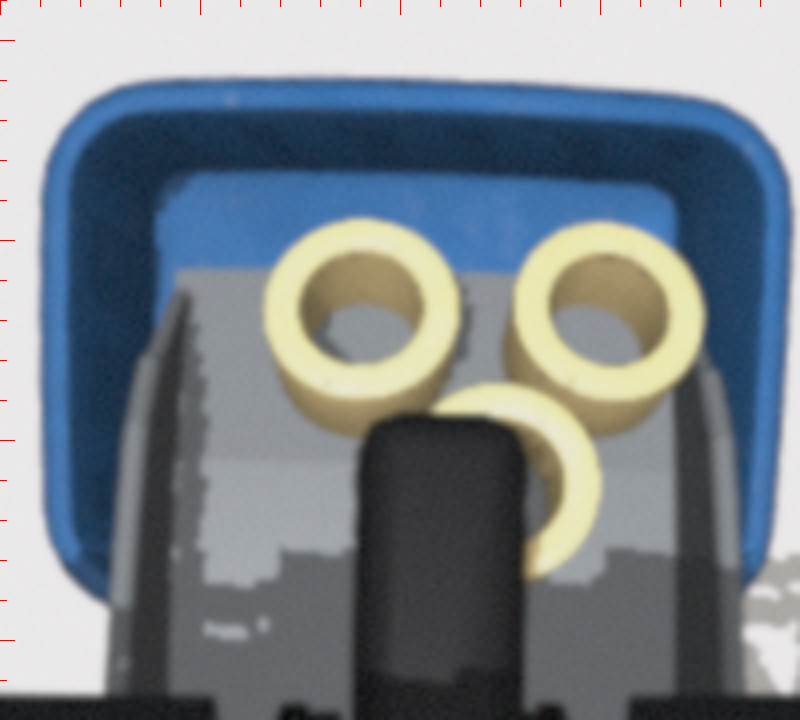

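Request:
servo_tool(deltas=[{"slide": [0, 0, 0], "spin": 0}, {"slide": [0, 0, 0], "spin": 0}], gripper=183)

```text
time_s: 17.35
tcp_pos: [0.4484, 0.0772, 0.1129]
ee_rot: [[0.123, -0.992, -0.014], [-0.992, -0.123, 0.002], [-0.004, 0.013, -1.0]]
wrist_force: [-0.4, -0.6, 2.0]
gripper_width: 0.282
```

```bash
python3 - <<'E'
from h import *
from station import optics
c=optics.capture("wrist");crop(c,150,40,350,220,4,"pics/w21.png")
S=optics.capture("scene");crop(S,180,180,330,310,4,"pics/s21.png")
s=st()
E
```

```text
t 17.45 tcp [0.4484 0.0771 0.1128] yaw -82.96 tilt [-0.014  0.002 -1.   ] F [-0.7  0.3  1.4] M [-0.1   0.27  0.02] w 0.281
```

View pics/w21.png

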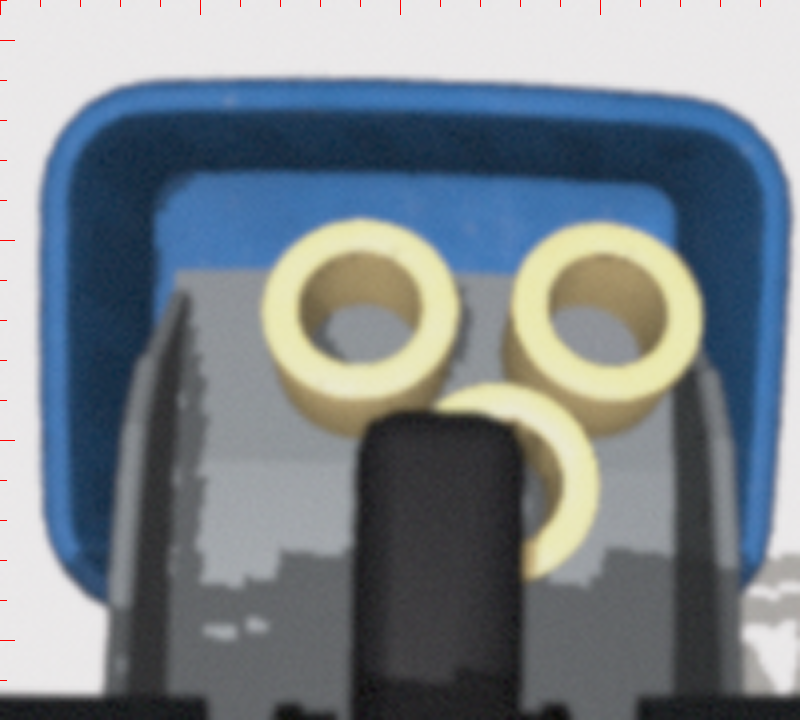

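View pics/s21.png

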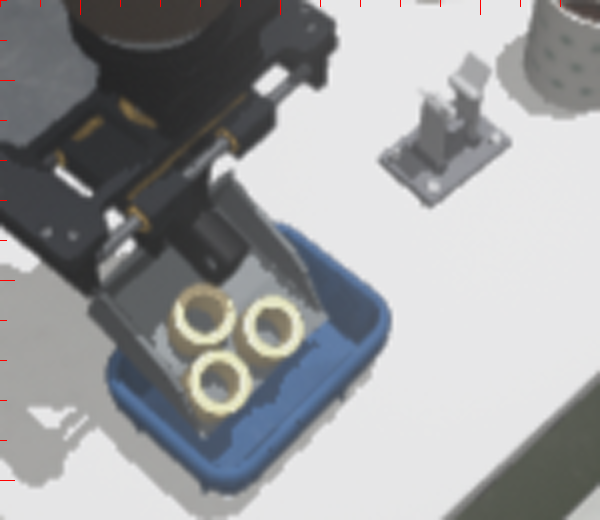

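Request:
servo_tool(deltas=[{"slide": [0.1, 0, -0.2], "spin": 0}, {"slide": [0.1, 0, -0.2], "spin": 0}])

```text
time_s: 17.65
tcp_pos: [0.4491, 0.072, 0.1227]
ee_rot: [[0.123, -0.992, -0.014], [-0.992, -0.123, 0.002], [-0.004, 0.014, -1.0]]
wrist_force: [0.6, -0.5, -1.1]
gripper_width: 0.28
```

```bash
python3 - <<'E'
from h import *
from station import optics
c=optics.capture("wrist");crop(c,150,40,350,220,4,"pics/w22.png")
s=st()
E
```

```text
t 17.7 tcp [0.4495 0.072  0.1235] yaw -82.94 tilt [-0.013  0.003 -1.   ] F [ 0.3 -0.7  0.1] M [-0.09 -0.16  0.02] w 0.281
```

View pics/w22.png

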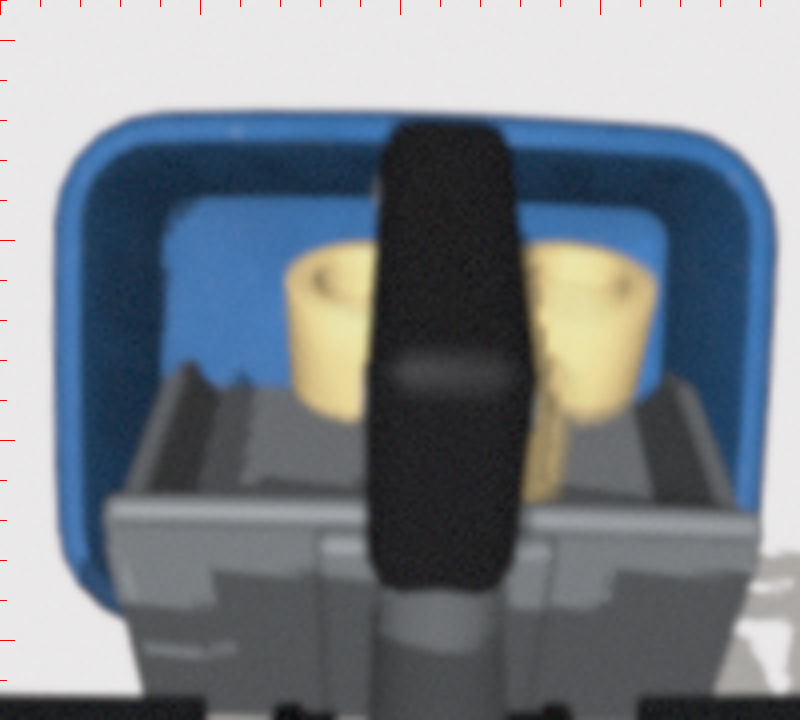

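Request:
servo_tool(deltas=[{"slide": [0, 0, 0], "spin": 0}, {"slide": [0, 0, 0], "spin": 0}])

```text
time_s: 17.9
tcp_pos: [0.4497, 0.0718, 0.1237]
ee_rot: [[0.122, -0.992, -0.012], [-0.993, -0.122, 0.003], [-0.005, 0.012, -1.0]]
wrist_force: [-0.3, -1.0, -1.3]
gripper_width: 0.285
```

```bash
python3 - <<'E'
from h import *
from station import optics
c=optics.capture("wrist");crop(c,150,40,350,220,4,"pics/w23.png")
S=optics.capture("scene");crop(S,180,180,330,310,4,"pics/s23.png")
S=optics.capture("side");crop(S,275,120,425,240,5,"pics/d23.png")
s=st()
E
```

```text
t 18.05 tcp [0.4497 0.0718 0.1236] yaw -82.97 tilt [-0.012  0.003 -1.   ] F [-0.5 -0.4 -0.9] M [-0.07 -0.06  0.03] w 0.281
```

View pics/w23.png

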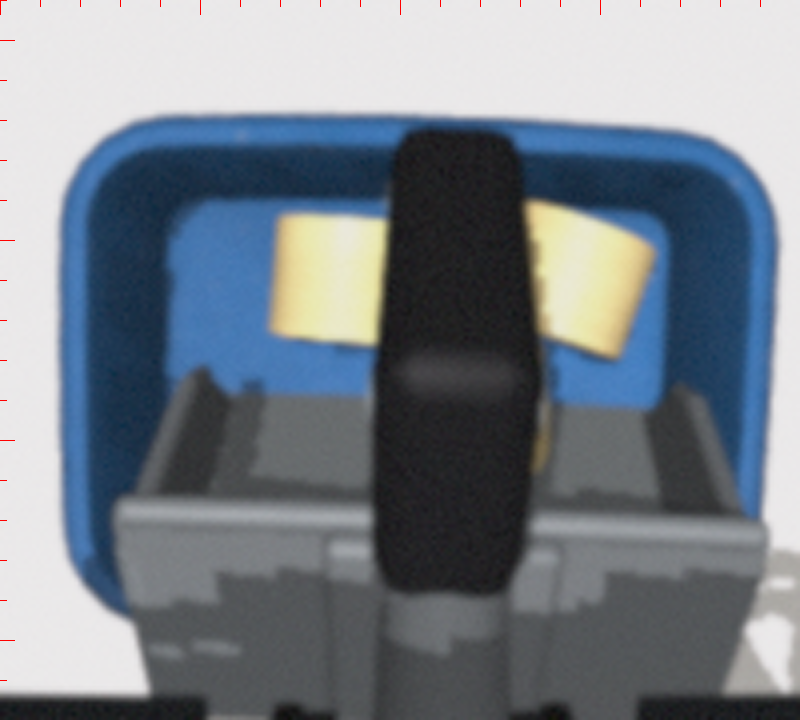

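View pics/s23.png

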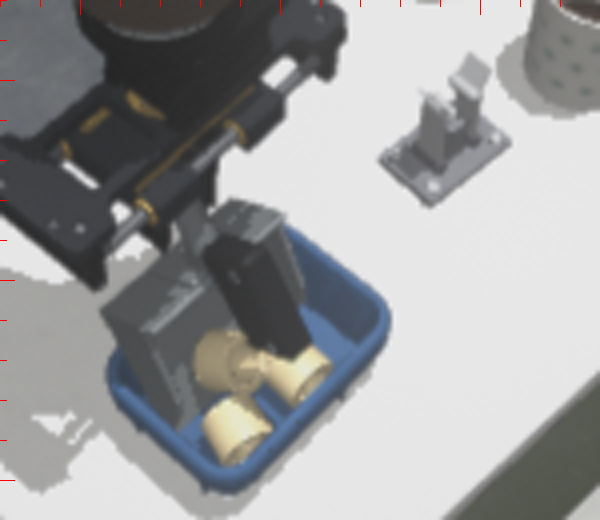

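View pics/d23.png

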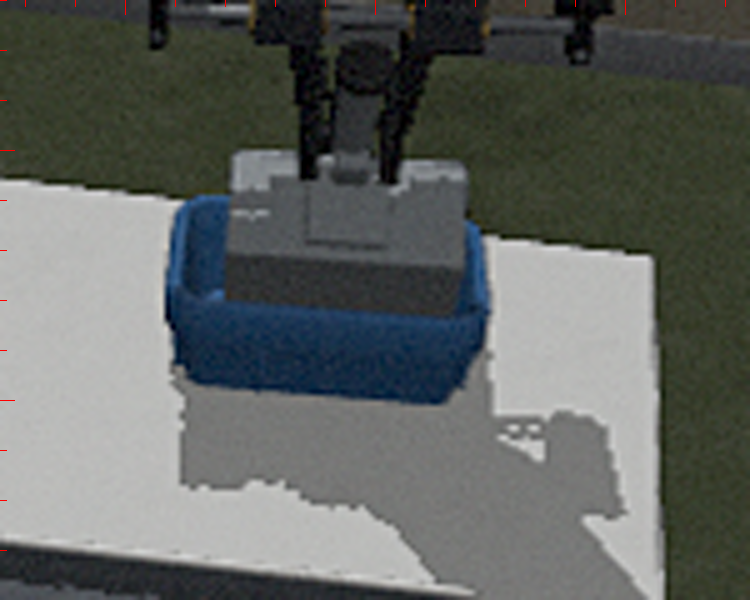

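Request:
servo_tool(deltas=[{"slide": [0, 0, 0], "spin": 0}, {"slide": [0, 0, 0], "spin": 0}, {"slide": [0, 0, 0], "spin": 0}, {"slide": [0, 0, 0], "spin": 0}], gripper=255)

```text
time_s: 18.45
tcp_pos: [0.4493, 0.0718, 0.1233]
ee_rot: [[0.122, -0.992, -0.014], [-0.992, -0.122, 0.003], [-0.004, 0.013, -1.0]]
wrist_force: [-0.4, 0.5, -1.1]
gripper_width: 0.198
```

Request:
servo_tool(deltas=[{"slide": [0, 0, -0.2], "spin": 0}, {"slide": [0, 0, -0.3], "spin": 0}, {"slide": [0, 0, -0.4], "spin": 0}])

```text
time_s: 18.75
tcp_pos: [0.4487, 0.072, 0.1457]
ee_rot: [[0.122, -0.992, -0.016], [-0.993, -0.122, 0.003], [-0.005, 0.016, -1.0]]
wrist_force: [0.3, 0.2, -1.6]
gripper_width: 0.195
```

```bash
python3 - <<'E'
from h import *
from station import optics
c=optics.capture("wrist");crop(c,150,40,350,220,4,"pics/w24.png")
S=optics.capture("scene");crop(S,180,180,330,310,4,"pics/s24.png")
S=optics.capture("side");crop(S,275,100,425,240,5,"pics/d24.png")
s=st()
E
```

```text
t 18.9 tcp [0.4496 0.0723 0.1465] yaw -83.01 tilt [-0.013  0.004 -1.   ] F [-0.4  0.8 -2. ] M [ 0.39 -0.04  0.01] w 0.195
```

View pics/s24.png

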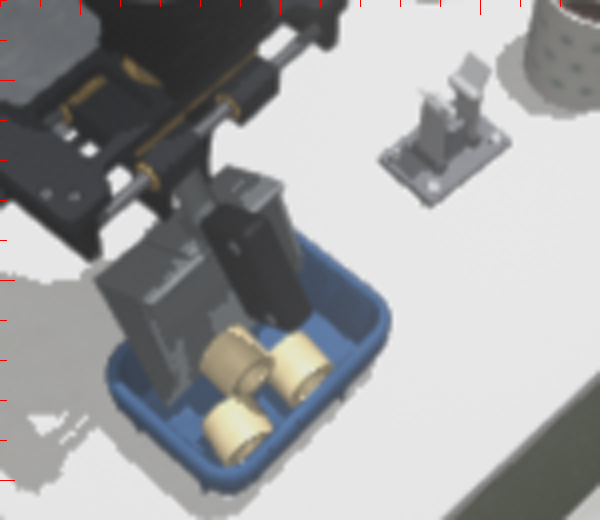

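View pics/d24.png

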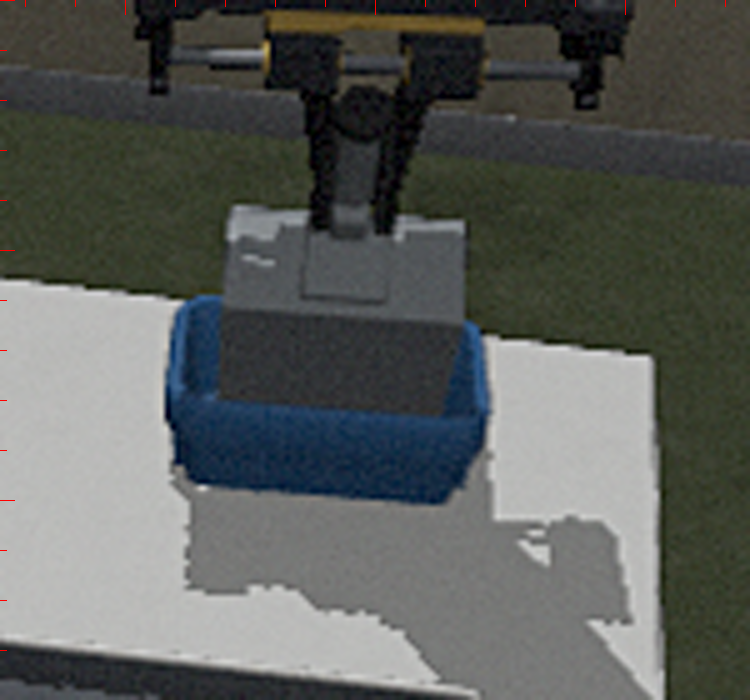

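```bash
cat > fitp.py <<'E'
from h import *
from scipy.optimize import least_squares
def fitpitch(cam,obs,s,x0=(-60,.01,.05),yaw_=None):
    G=s["tcp_pos"]+s["ee_rot"][:,2]*(-.0187)
    yw=np.radians(yaw(s["ee_rot"]) if yaw_ is None else yaw_)
    n=np.array([np.cos(yw),np.sin(yw),0]);l=np.array([-np.sin(yw),np.cos(yw),0]);k=np.array([0,0,1.])
    def W(p,P):
        a=np.radians(p[0]);dx,dz=P[0]-p[1],P[2]-p[2]
        return G+n*(dx*np.cos(a)-dz*np.sin(a))+l*P[1]+k*(dx*np.sin(a)+dz*np.cos(a))
    f=lambda p:np.concatenate([(proj(c,W(p,P))-uv) for c,uv,P in obs])
    q=least_squares(f,x0,x_scale=[10,.01,.01]);return q.x,np.round(q.fun,1),W
E
python3 - <<'E'
from fitp import *
from station import optics
d=pickle.load(open("cap0.pkl","rb"));D=d["side"]
s=st()
D5=lambda x,y:np.array([x/5+275,y/5+100])
obs=[(D,D5(362,112),(-.041,0,.05)),(D,D5(220,310),(.04,.051,0)),(D,D5(463,325),(.04,-.051,0)),(D,D5(465,222),(.04,-.051,.05)),(D,D5(230,207),(.04,.051,.05))]
r=fitpitch(D,obs,s);print(r[:2]); print(r[2](r[0],(.135,0,0)))
E
```

```text
t 18.9 tcp [0.4496 0.0723 0.1465] yaw -83.01 tilt [-0.013  0.004 -1.   ] F [-0.4  0.8 -2. ] M [ 0.39 -0.04  0.01] w 0.195
(array([-5.75678696e+01, -6.34462287e-03,  3.78792216e-02]), array([ 0.7,  0.2,  0.4, -0.2,  0. , -0.3, -0.2,  0. , -0.4,  0.3]))
[0.45516462 0.0287085  0.02553884]
```

Request:
servo_tool(deltas=[{"slide": [0, 0, -0.6], "spin": 0}, {"slide": [0, 0, -0.8], "spin": 0}, {"slide": [0, 0, -0.8], "spin": 0}, {"slide": [-0.3, 0, -0.6], "spin": 0}, {"slide": [-0.7, 0, -0.2], "spin": 0}, {"slide": [-0.95, 0, 0], "spin": 0.05}, {"slide": [-0.95, 0, 0], "spin": 0.05}, {"slide": [-0.95, 0, 0], "spin": 0.05}, {"slide": [-0.95, 0, 0], "spin": 0.05}, {"slide": [-0.95, 0, 0], "spin": 0.05}])

```text
time_s: 19.9
tcp_pos: [0.4323, 0.2153, 0.2248]
ee_rot: [[0.08, -0.997, -0.017], [-0.997, -0.08, 0.001], [-0.002, 0.017, -1.0]]
wrist_force: [-0.3, -0.2, -1.1]
gripper_width: 0.194
```

```bash
python3 - <<'E'
from h import *
s=st()
plan(s["tcp_pos"],s["ee_rot"],[.465,.42,.15],-87)
E
```

```text
t 19.9 tcp [0.4323 0.2153 0.2248] yaw -85.4 tilt [-0.017  0.001 -1.   ] F [-0.3 -0.2 -1.1] M [ 0.11 -0.16 -0.03] w 0.194
9 rows
[{"slide": [-0.9, -0.22, 0.33], "spin": 0.02}, {"slide": [-0.9, -0.21, 0.33], "spin": 0.02}, {"slide": [-0.9, -0.21, 0.33], "spin": 0.02}, {"slide": [-0.9, -0.21, 0.33], "spin": 0.02}, {"slide": [-0.9, -0.21, 0.33], "spin": 0.02}, {"slide": [-0.9, -0.2, 0.33], "spin": 0.02}, {"slide": [-0.9, -0.2, 0.33], "spin": 0.02}, {"slide": [-0.9, -0.2, 0.33], "spin": 0.02}, {"slide": [-0.9, -0.2, 0.33], "spin": 0.02}]
```

Request:
servo_tool(deltas=[{"slide": [-0.95, -0.22, 0], "spin": 0.02}, {"slide": [-0.95, -0.22, 0.2], "spin": 0.02}, {"slide": [-0.95, -0.22, 0.3], "spin": 0.02}, {"slide": [-0.9, -0.22, 0.4], "spin": 0.02}, {"slide": [-0.9, -0.22, 0.4], "spin": 0.02}, {"slide": [-0.9, -0.22, 0.4], "spin": 0.02}, {"slide": [-0.9, -0.2, 0.4], "spin": 0.02}, {"slide": [-0.9, -0.2, 0.4], "spin": 0.02}, {"slide": [-0.6, -0.2, 0.3], "spin": 0.02}])

```text
time_s: 20.8
tcp_pos: [0.4645, 0.4243, 0.151]
ee_rot: [[0.057, -0.998, -0.017], [-0.998, -0.057, -0.003], [0.002, 0.017, -1.0]]
wrist_force: [-0.0, -0.3, -1.0]
gripper_width: 0.195
```

```bash
python3 - <<'E'
from h import *
from station import optics
s=st()
S=optics.capture("side");cv2.imwrite("pics/d25.png",S["frame"][:,:,::-1])
E
```

```text
t 20.8 tcp [0.4645 0.4243 0.151 ] yaw -86.73 tilt [-0.017 -0.003 -1.   ] F [-0.  -0.3 -1. ] M [ 0.08 -0.03 -0.01] w 0.195
```

View pics/d25.png

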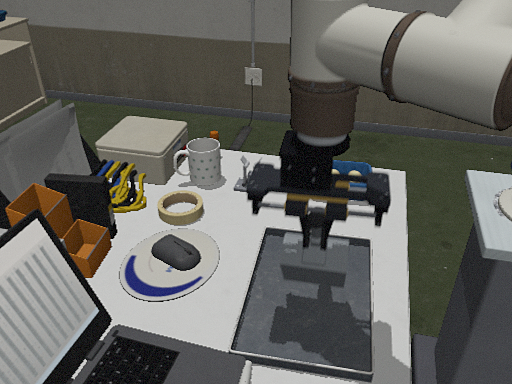

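Request:
servo_tool(deltas=[{"slide": [0.8, 0, 0], "spin": 0}, {"slide": [0.9, 0, 0], "spin": 0}, {"slide": [0.8, 0, 0.2], "spin": 0}, {"slide": [0, 0, 0.5], "spin": 0}, {"slide": [0, 0, 0.3], "spin": 0}, {"slide": [-0.4, 0, 0.3], "spin": 0}, {"slide": [-0.5, 0, 0.3], "spin": 0}, {"slide": [-0.5, 0, 0.3], "spin": 0}])

```text
time_s: 21.65
tcp_pos: [0.4681, 0.4009, 0.104]
ee_rot: [[0.06, -0.998, -0.012], [-0.998, -0.06, -0.001], [0.0, 0.012, -1.0]]
wrist_force: [-0.3, -1.2, 0.3]
gripper_width: 0.193
```

```bash
python3 - <<'E'
from h import *
from station import optics
s=st()
S=optics.capture("side");crop(S,225,150,400,320,4,"pics/d26.png")
E
```

```text
t 21.65 tcp [0.4681 0.4009 0.104 ] yaw -86.56 tilt [-0.012 -0.001 -1.   ] F [-0.3 -1.2  0.3] M [-0.42  0.34 -0.07] w 0.193
```

View pics/d26.png

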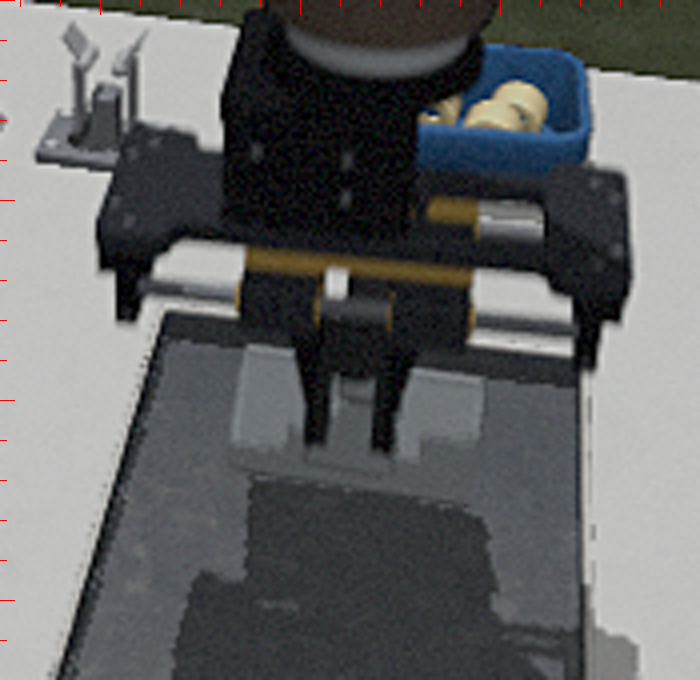

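```bash
python3 - <<'E'
from fitp import *
from station import optics
D=pickle.load(open("cap0.pkl","rb"))["side"]
s=st()
D4=lambda x,y:np.array([x/4+225,y/4+150])
obs=[(D,D4(232,462),(.04,.051,0)),(D,D4(482,378),(.04,-.051,.05)),(D,D4(243,345),(.04,.051,.05))]
for p0 in(-80,-60,-40):
    r=fitpitch(D,obs,s,(p0,-.006,.04));print(r[:2],r[2](r[0],(.135,0,0)),r[2](r[0],(.04,0,0)))
c=optics.capture("wrist");cv2.imwrite("pics/w26.png",c["frame"][:,:,::-1])
E
```

```text
t 21.7 tcp [0.4681 0.4029 0.1027] yaw -86.47 tilt [-0.011 -0.    -1.   ] F [-1.7  2.3  4. ] M [ 0.43  0.37 -0.13] w 0.2
(array([-30.62404877,  -0.03658419,   0.04239643]), array([-0.3, -0.2, -0.9, -0.7, -0.3,  0.7])) [ 0.47605879  0.27710881 -0.00247222] [0.47101852 0.35870347 0.04592103]
(array([-30.62393952,  -0.03658413,   0.04239657]), array([-0.3, -0.2, -0.9, -0.7, -0.3,  0.7])) [ 0.4760588   0.2771087  -0.00247207] [0.47101852 0.35870346 0.04592103]
(array([-30.62353375,  -0.0365839 ,   0.04239709]), array([-0.3, -0.2, -0.9, -0.7, -0.3,  0.7])) [ 0.47605883  0.27710829 -0.00247151] [0.47101853 0.35870338 0.04592101]
```

View pics/w26.png

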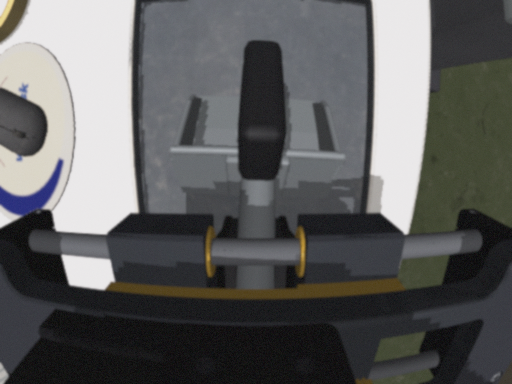

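Request:
servo_tool(deltas=[{"slide": [-0.2, 0, 0.35], "spin": 0}, {"slide": [-0.2, 0, 0.4], "spin": 0}, {"slide": [-0.2, 0, 0.4], "spin": 0}, {"slide": [-0.1, 0, 0.4], "spin": 0}])

```text
time_s: 22.15
tcp_pos: [0.4712, 0.4314, 0.0721]
ee_rot: [[0.066, -0.998, 0.004], [-0.998, -0.066, 0.02], [-0.02, -0.006, -1.0]]
wrist_force: [-1.3, 3.1, 3.7]
gripper_width: 0.197
```

```bash
python3 - <<'E'
from h import *
from station import optics
s=st()
c=optics.capture("wrist");cv2.imwrite("pics/w27.png",c["frame"][:,:,::-1])
S=optics.capture("side");crop(S,225,150,400,320,4,"pics/d27.png")
E
```

```text
t 22.15 tcp [0.4712 0.4314 0.0721] yaw -86.19 tilt [ 0.004  0.02  -1.   ] F [-1.3  3.1  3.7] M [ 0.41  0.34 -0.09] w 0.197
```

View pics/w27.png

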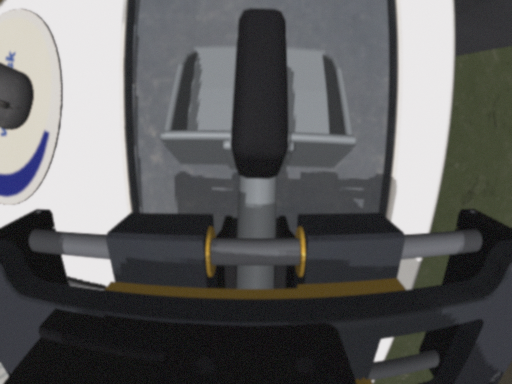

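View pics/d27.png

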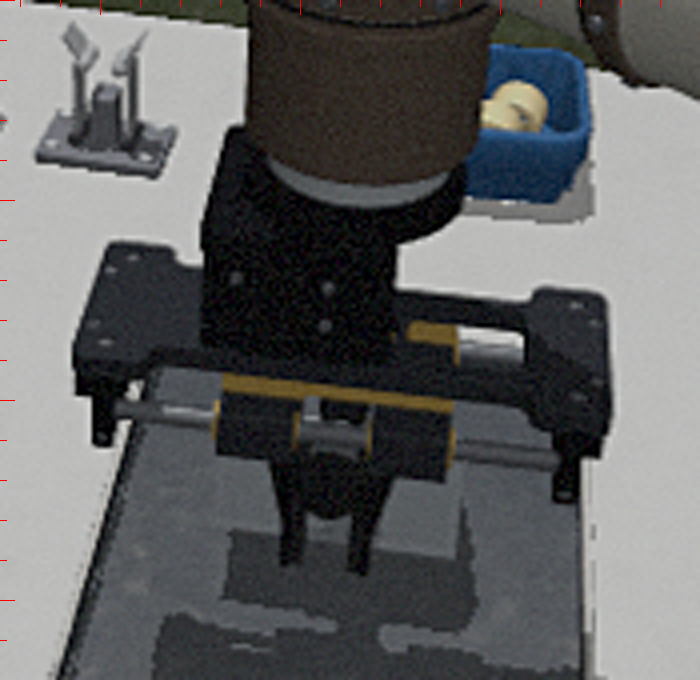

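Request:
servo_tool(deltas=[{"slide": [-0.1, 0, 0.4], "spin": 0}, {"slide": [-0.05, 0, 0.4], "spin": 0}, {"slide": [0, 0, 0.3], "spin": 0}])

```text
time_s: 22.55
tcp_pos: [0.4714, 0.4345, 0.0427]
ee_rot: [[0.067, -0.998, 0.004], [-0.998, -0.067, 0.018], [-0.018, -0.005, -1.0]]
wrist_force: [-0.4, 1.3, 1.3]
gripper_width: 0.196
```

```bash
python3 - <<'E'
from h import *
from station import optics
s=st()
c=optics.capture("wrist");cv2.imwrite("pics/w28.png",c["frame"][:,:,::-1])
E
```

```text
t 22.55 tcp [0.4714 0.4345 0.0427] yaw -86.15 tilt [ 0.004  0.018 -1.   ] F [-0.4  1.3  1.3] M [0.23 0.04 0.05] w 0.196
```

View pics/w28.png

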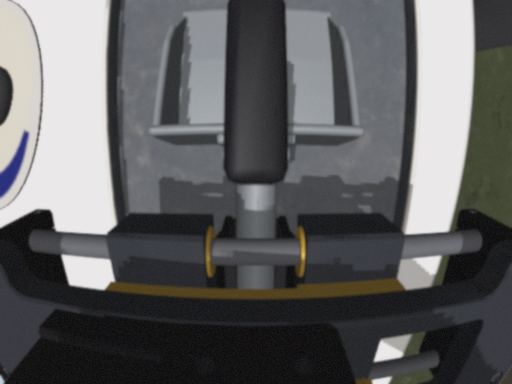

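Request:
servo_tool(deltas=[{"slide": [0, 0, 0.3], "spin": 0}, {"slide": [0, 0, 0.2], "spin": 0}])

```text
time_s: 22.8
tcp_pos: [0.4708, 0.433, 0.0273]
ee_rot: [[0.066, -0.998, 0.002], [-0.998, -0.066, 0.015], [-0.014, -0.003, -1.0]]
wrist_force: [0.3, 1.6, 1.6]
gripper_width: 0.198
```

Request:
servo_tool(deltas=[{"slide": [0, 0, 0], "spin": 0}, {"slide": [0, 0, 0], "spin": 0}, {"slide": [0, 0, 0], "spin": 0}, {"slide": [0, 0, 0], "spin": 0}], gripper=100)

```text
time_s: 23.2
tcp_pos: [0.4696, 0.43, 0.0247]
ee_rot: [[0.064, -0.998, -0.003], [-0.998, -0.064, 0.009], [-0.01, 0.002, -1.0]]
wrist_force: [-0.2, 1.3, 0.1]
gripper_width: 0.473
```

```bash
python3 - <<'E'
from h import *
from station import optics
s=st()
c=optics.capture("wrist");cv2.imwrite("pics/w29.png",c["frame"][:,:,::-1])
E
```

```text
t 23.2 tcp [0.4696 0.43   0.0247] yaw -86.32 tilt [-0.003  0.009 -1.   ] F [-0.2  1.3  0.1] M [ 0.05 -0.05 -0.03] w 0.473
```

View pics/w29.png

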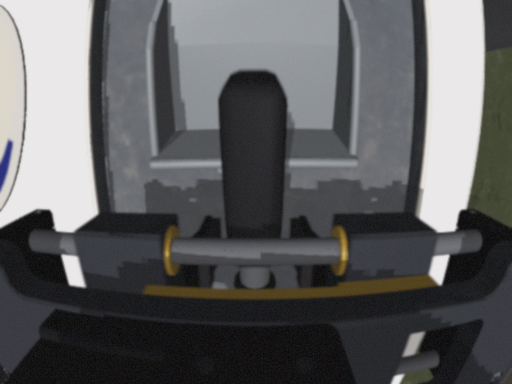

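```bash
python3 - <<'E'
from h import *
from station import optics
S=optics.capture("side");crop(S,225,200,400,370,4,"pics/d29.png")
S=optics.capture("scene");crop(S,90,90,260,240,4,"pics/s29.png")
E
```

```text
(no output)
```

View pics/d29.png

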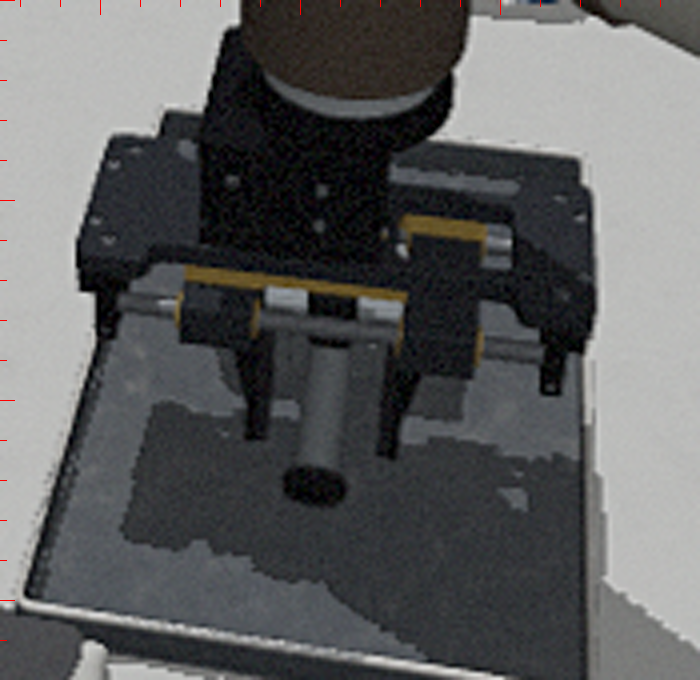

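View pics/s29.png

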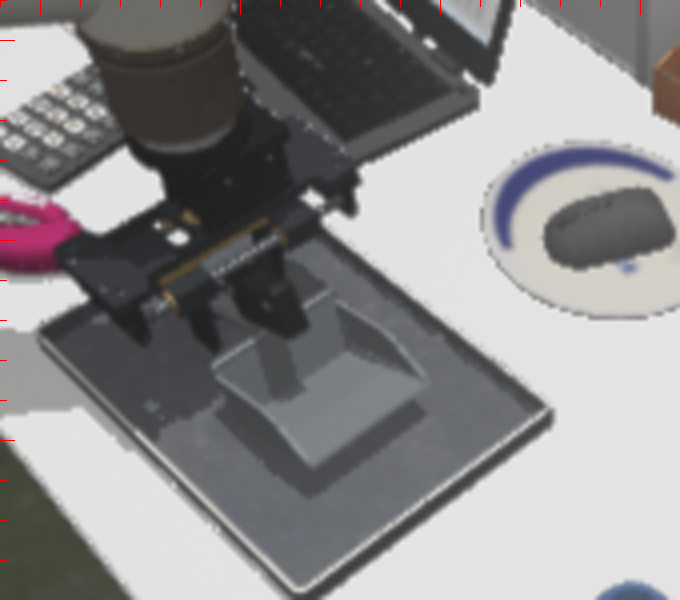

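```bash
python3 - <<'E'
from fitp import *
D=pickle.load(open("cap0.pkl","rb"));S=D["scene"];D=D["side"]
s=st()
b=atz(D,315/4+225,485/4+200,.016);print("button",b)
S4=lambda x,y:np.array([x/4+90,y/4+90])
obs=[(D,np.array([315/4+225,485/4+200]),(-.041,0,.05)),(S,S4(312,467),(.135,-.051,0)),(S,S4(427,382),(.135,.051,0)),(S,S4(215,370),(.044,-.051,.05)),(S,S4(330,291),(.044,.051,.05))]
for yw in(-84,-85,-86.3,-88):
    r=fitpitch(D,obs,s,(20,.01,.05),yw);print(yw,r[:2],"heel",r[2](r[0],(.04,0,0)),"lip",r[2](r[0],(.135,0,0)))
E
```

```text
t 23.35 tcp [0.4696 0.4302 0.0249] yaw -86.3 tilt [-0.002  0.01  -1.   ] F [0.  0.1 0.3] M [ 0.01 -0.05  0.  ] w 0.576
button [0.46840821 0.45079172 0.016     ]
-84 (array([ 1.40110446e+01, -2.22729302e-03,  5.12352759e-02]), array([ 0.5,  0.7,  1.2,  1.1,  1.5,  0.1, -0.8, -1. ,  0.1, -1.6])) heel [0.47527177 0.37694944 0.00407535] lip [0.48490655 0.28528072 0.02707569]
-85 (array([ 1.68253937e+01, -4.17643909e-03,  5.33000647e-02]), array([ 0.1,  0.6,  0.6,  0.8,  1.6,  0. , -0.9, -0.8,  0.5, -1.2])) heel [0.47472256 0.37253884 0.0053315 ] lip [0.48264791 0.2819517  0.03282983]
-86.3 (array([ 2.02164728e+01, -6.39494101e-03,  5.62732788e-02]), array([-0.2,  0.4, -0.3,  0.4,  1.5, -0. , -1. , -0.5,  1. , -0.5])) heel [0.47375695 0.36718087 0.00678884] lip [0.47950984 0.27821929 0.0396178 ]
-88 (array([ 2.39862692e+01, -8.67315179e-03,  6.01448239e-02]), array([-0.6, -0.1, -1.8,  0.1,  1.1,  0.1, -1.3, -0.1,  1.5,  0.4])) heel [0.47209778 0.36115473 0.00839833] lip [0.47512692 0.27441152 0.04701751]
```

Request:
servo_tool(deltas=[{"slide": [0, 0, 0], "spin": 0}, {"slide": [0, 0, 0], "spin": 0}, {"slide": [0, 0, 0], "spin": 0}, {"slide": [0, 0, 0], "spin": 0}, {"slide": [0, 0, 0], "spin": 0}, {"slide": [0, 0, 0], "spin": 0}], gripper=205)

```text
time_s: 23.95
tcp_pos: [0.4698, 0.4306, 0.0254]
ee_rot: [[0.065, -0.998, -0.002], [-0.998, -0.065, 0.011], [-0.011, 0.001, -1.0]]
wrist_force: [0.4, -0.7, -1.0]
gripper_width: 0.222
```

```bash
python3 - <<'E'
from h import *
s=st()
E
```

```text
t 23.95 tcp [0.4698 0.4306 0.0254] yaw -86.29 tilt [-0.002  0.011 -1.   ] F [ 0.4 -0.7 -1. ] M [ 0.09 -0.13  0.01] w 0.222
```

Request:
servo_tool(deltas=[{"slide": [0, 0, -0.15], "spin": 0}, {"slide": [0, 0, -0.2], "spin": 0}, {"slide": [0, 0, -0.2], "spin": 0}])

```text
time_s: 24.25
tcp_pos: [0.469, 0.4295, 0.0386]
ee_rot: [[0.064, -0.998, -0.004], [-0.998, -0.064, 0.008], [-0.009, 0.003, -1.0]]
wrist_force: [0.2, -0.4, -0.2]
gripper_width: 0.221
```

```bash
python3 - <<'E'
from h import *
from station import optics
s=st()
c=optics.capture("wrist");cv2.imwrite("pics/w30.png",c["frame"][:,:,::-1])
S=optics.capture("scene");crop(S,90,90,260,240,4,"pics/s30.png")
E
```

```text
t 24.25 tcp [0.469  0.4295 0.0386] yaw -86.33 tilt [-0.004  0.008 -1.   ] F [ 0.2 -0.4 -0.2] M [ 0.18 -0.06  0.05] w 0.221
```

View pics/w30.png

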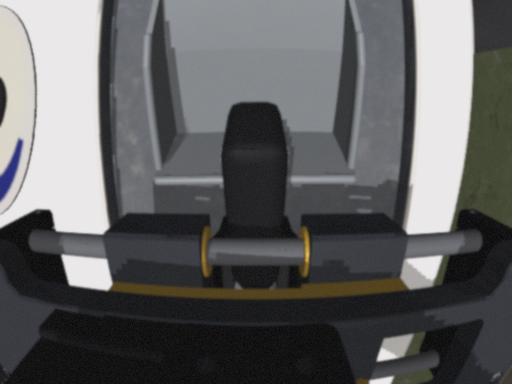

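View pics/s30.png

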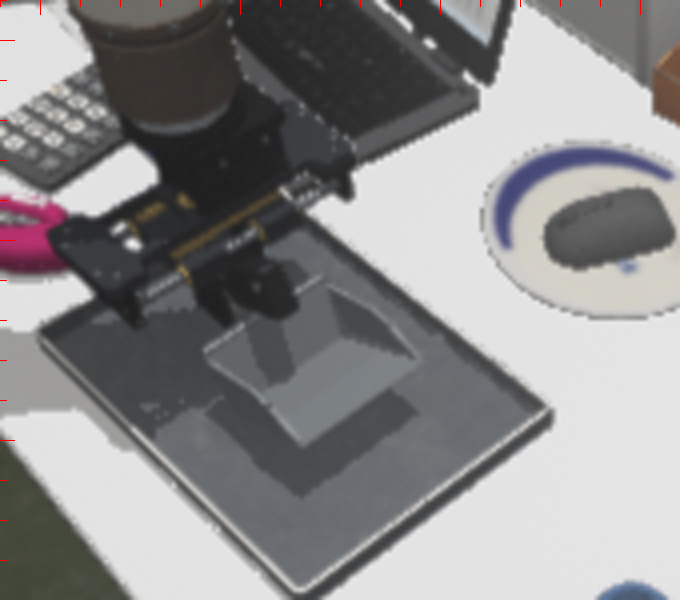

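Request:
servo_tool(deltas=[{"slide": [0, 0, 0.3], "spin": 0}, {"slide": [0, 0, 0.25], "spin": 0}])

```text
time_s: 24.55
tcp_pos: [0.4699, 0.4309, 0.026]
ee_rot: [[0.064, -0.998, -0.001], [-0.998, -0.064, 0.013], [-0.013, 0.0, -1.0]]
wrist_force: [-0.2, 0.9, 2.9]
gripper_width: 0.222
```

Request:
servo_tool(deltas=[{"slide": [0, 0, 0], "spin": 0}, {"slide": [0, 0, 0], "spin": 0}, {"slide": [-0.2, 0, 0.1], "spin": 0}, {"slide": [-0.3, 0, 0.2], "spin": 0}, {"slide": [-0.2, 0, 0.2], "spin": 0}], gripper=145)

```text
time_s: 25.05
tcp_pos: [0.4689, 0.4493, 0.0124]
ee_rot: [[0.064, -0.998, -0.001], [-0.998, -0.064, 0.012], [-0.012, 0.0, -1.0]]
wrist_force: [0.5, -0.3, -0.1]
gripper_width: 0.425
```

```bash
python3 - <<'E'
from h import *
from station import optics
s=st()
c=optics.capture("wrist");cv2.imwrite("pics/w31.png",c["frame"][:,:,::-1])
S=optics.capture("side");crop(S,225,200,400,370,4,"pics/d31.png")
E
```

```text
t 25.05 tcp [0.4689 0.4493 0.0124] yaw -86.33 tilt [-0.001  0.012 -1.   ] F [ 0.5 -0.3 -0.1] M [ 0.03 -0.08  0.02] w 0.425
```

View pics/d31.png

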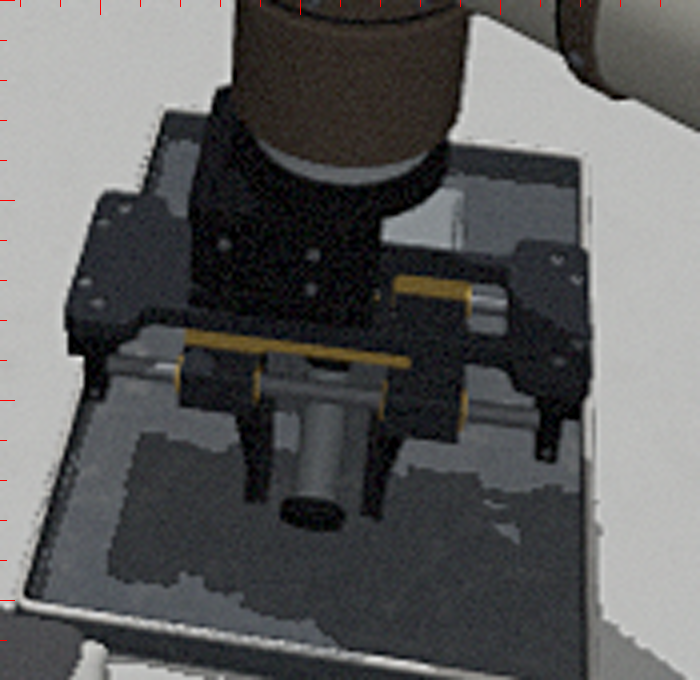

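View pics/w31.png

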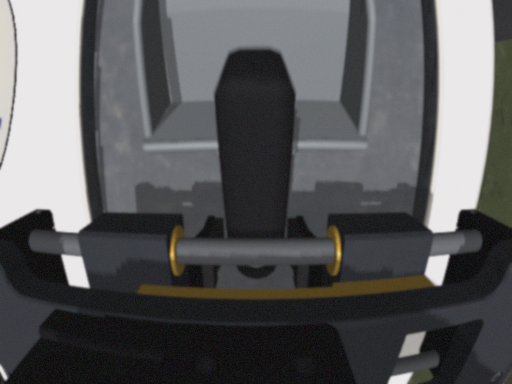

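Request:
servo_tool(deltas=[{"slide": [0.25, 0, 0], "spin": 0}, {"slide": [0.15, 0, 0], "spin": 0}, {"slide": [0, 0, 0], "spin": 0}, {"slide": [0, 0, 0], "spin": 0}, {"slide": [0, 0, 0], "spin": 0}], gripper=206)

```text
time_s: 25.65
tcp_pos: [0.4695, 0.4386, 0.0125]
ee_rot: [[0.065, -0.998, -0.001], [-0.998, -0.065, 0.012], [-0.012, 0.0, -1.0]]
wrist_force: [0.4, 0.3, 0.6]
gripper_width: 0.202
```

```bash
python3 - <<'E'
from h import *
s=st()
E
```

```text
t 25.65 tcp [0.4695 0.4386 0.0125] yaw -86.29 tilt [-0.001  0.012 -1.   ] F [0.4 0.3 0.6] M [ 0.24 -0.02 -0.  ] w 0.202
```

Request:
servo_tool(deltas=[{"slide": [0, 0, -0.15], "spin": 0}, {"slide": [0, 0, -0.25], "spin": 0}, {"slide": [0, 0, -0.25], "spin": 0}])

```text
time_s: 25.95
tcp_pos: [0.4685, 0.4369, 0.0278]
ee_rot: [[0.064, -0.998, -0.004], [-0.998, -0.064, 0.008], [-0.009, 0.003, -1.0]]
wrist_force: [1.5, -0.4, -1.6]
gripper_width: 0.203
```

```bash
python3 - <<'E'
from h import *
from station import optics
s=st()
c=optics.capture("wrist");cv2.imwrite("pics/w32.png",c["frame"][:,:,::-1])
S=optics.capture("scene");crop(S,90,90,260,240,4,"pics/s32.png")
E
```

```text
t 25.95 tcp [0.4685 0.4369 0.0278] yaw -86.35 tilt [-0.004  0.008 -1.   ] F [ 1.5 -0.4 -1.6] M [ 0.18 -0.04  0.02] w 0.203
```

View pics/w32.png

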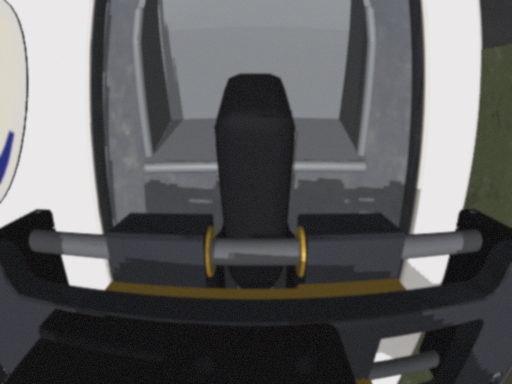

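View pics/s32.png

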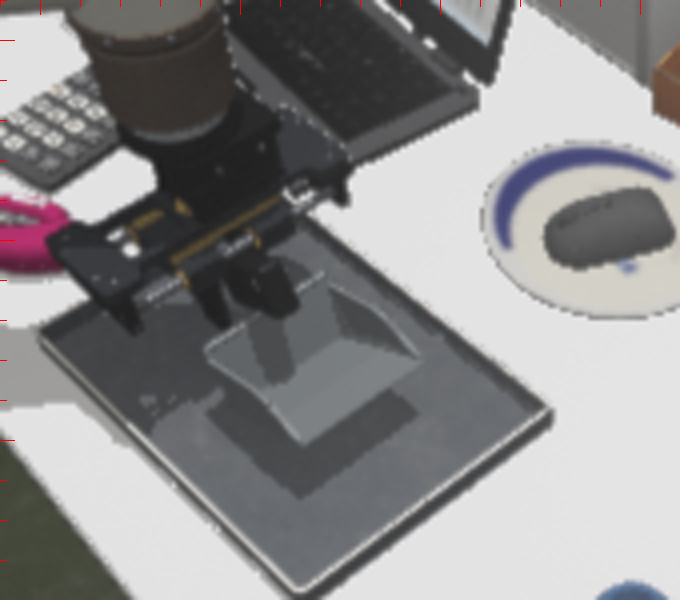

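Request:
servo_tool(deltas=[{"slide": [0, 0, -0.3], "spin": 0}, {"slide": [0, 0, -0.2], "spin": 0}])

```text
time_s: 26.25
tcp_pos: [0.4688, 0.4371, 0.0415]
ee_rot: [[0.064, -0.998, -0.003], [-0.998, -0.064, 0.009], [-0.01, 0.003, -1.0]]
wrist_force: [0.8, 0.5, -0.8]
gripper_width: 0.199
```

Request:
servo_tool(deltas=[{"slide": [0, 0, 0], "spin": 0}], gripper=203)

```text
time_s: 26.35
tcp_pos: [0.4691, 0.4375, 0.0426]
ee_rot: [[0.064, -0.998, -0.002], [-0.998, -0.064, 0.011], [-0.011, 0.001, -1.0]]
wrist_force: [0.2, -0.2, -1.4]
gripper_width: 0.205
```

Request:
servo_tool(deltas=[{"slide": [0, 0, 0], "spin": 0}], gripper=202)

```text
time_s: 26.45
tcp_pos: [0.4691, 0.4376, 0.0429]
ee_rot: [[0.064, -0.998, -0.002], [-0.998, -0.064, 0.011], [-0.011, 0.001, -1.0]]
wrist_force: [0.3, -0.2, 0.1]
gripper_width: 0.209
```

```bash
python3 - <<'E'
from h import *
from station import optics
s=st()
c=optics.capture("wrist");cv2.imwrite("pics/w33.png",c["frame"][:,:,::-1])
E
```

```text
t 26.45 tcp [0.4691 0.4376 0.0429] yaw -86.33 tilt [-0.002  0.011 -1.   ] F [ 0.3 -0.2  0.1] M [-0.05 -0.03  0.03] w 0.209
```

View pics/w33.png

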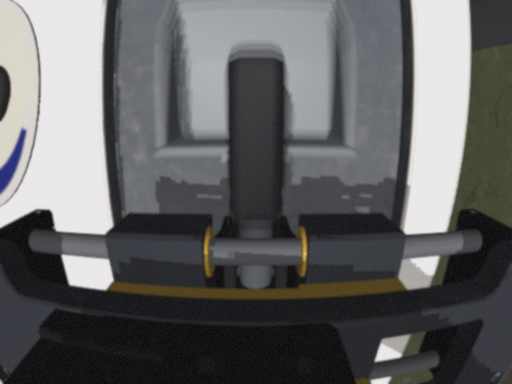

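```bash
python3 - <<'E'
from h import *
from station import optics
c=optics.capture("wrist");cv2.imwrite("pics/w34.png",c["frame"][:,:,::-1])
s=st()
E
```

```text
t 26.55 tcp [0.4692 0.4377 0.0429] yaw -86.33 tilt [-0.002  0.011 -1.   ] F [0.2 0.2 0.1] M [ 0.12 -0.    0.02] w 0.21
```

View pics/w34.png

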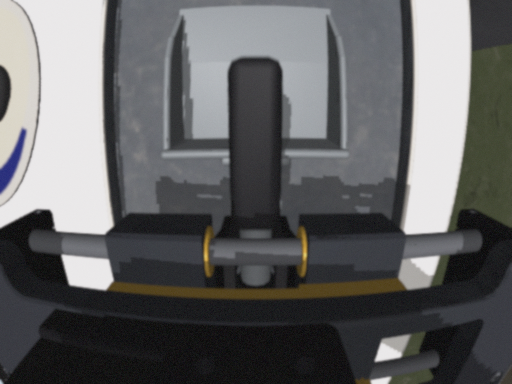

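```bash
cat >> fitp.py <<'E'
def fitw(c,obs,s,x0=(0,-.02,.05)):
    G=s["tcp_pos"]+s["ee_rot"][:,2]*(-.0187)
    yw=np.radians(yaw(s["ee_rot"]))
    k=np.array([0,0,1.])
    def W(p,P):
        n=np.array([np.cos(yw+p[3]),np.sin(yw+p[3]),0]);l=np.array([-np.sin(yw+p[3]),np.cos(yw+p[3]),0])
        a=np.radians(p[0]);dx,dz=P[0]-p[1],P[2]-p[2]
        return G+n*(dx*np.cos(a)-dz*np.sin(a))+l*(P[1]+p[4])+k*(dx*np.sin(a)+dz*np.cos(a))
    f=lambda p:np.concatenate([(wproj(c,W(p,P))-uv) for uv,P in obs])
    q=least_squares(f,list(x0)+[0,0],x_scale=[10,.01,.01,.03,.005]);p=q.x
    print("pitch %.1f grasp at (%.1f,%.1f)mm dyaw %.2f dy %.1fmm"%(p[0],p[1]*1e3,p[2]*1e3,np.degrees(p[3]),p[4]*1e3),"res",np.round(q.fun,1))
    print("lip",np.round(W(p,(.135,0,0)),4),"heel",np.round(W(p,(.04,0,0)),4),"button",np.round(W(p,(-.041,0,.05)),4),"tail",np.round(W(p,(-.012,0,.05)),4))
    return p,W
E
python3 - <<'E'
from fitp import *
from station import optics
c=optics.capture("wrist");s=st();pickle.dump((c,s),open("ws.pkl","wb"))
crop(c,140,0,370,170,3,"pics/w35.png")
obs=[((182,11),(.135,.051,0)),((328,9),(.135,-.051,0)),((164,155),(.04,.051,.05)),((347,153),(.04,-.051,.05))]
fitw(c,obs,s)
E
```

```text
t 26.6 tcp [0.4692 0.4376 0.0427] yaw -86.33 tilt [-0.002  0.011 -1.   ] F [ 0.9 -0.6 -0.1] M [ 0.02 -0.05  0.01] w 0.212
pitch 3.2 grasp at (-6.1,69.5)mm dyaw 0.46 dy -0.4mm res [-0.4 -0.5 -0.5  0.4  0.3 -0.3  0.3  0.3]
lip [ 4.792e-01  2.930e-01 -1.000e-04] heel [ 0.4724  0.3876 -0.0054] button [0.4663 0.471  0.04  ] tail [0.4684 0.4422 0.0416]
```

View pics/w35.png

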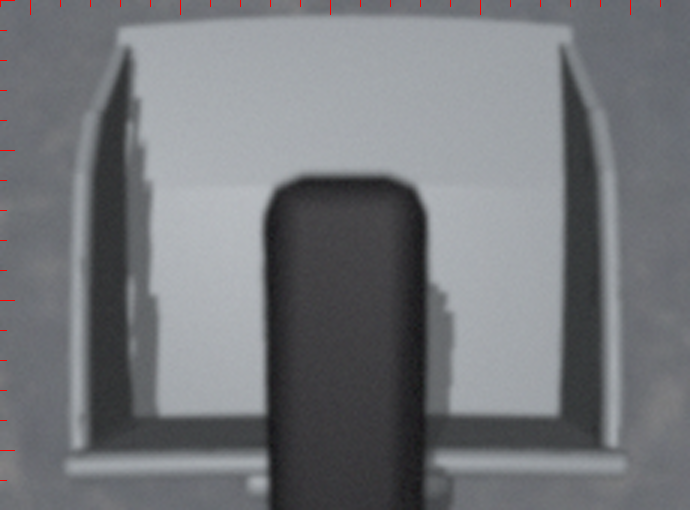

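Request:
servo_tool(deltas=[{"slide": [0.3, 0, -0.4], "spin": 0}, {"slide": [0.5, 0, -0.15], "spin": 0}, {"slide": [0.5, 0, 0], "spin": 0}, {"slide": [0.15, 0, 0], "spin": 0}], gripper=180)

```text
time_s: 27.0
tcp_pos: [0.4716, 0.3984, 0.0574]
ee_rot: [[0.065, -0.998, -0.002], [-0.998, -0.065, 0.011], [-0.011, 0.001, -1.0]]
wrist_force: [-0.5, 0.4, 0.9]
gripper_width: 0.292
```

```bash
python3 - <<'E'
from fitp import *
from station import optics
s=st();c=optics.capture("wrist");pickle.dump((c,s),open("ws.pkl","wb"))
cv2.imwrite("pics/w36.png",c["frame"][:,:,::-1])
E
```

```text
t 27.0 tcp [0.4716 0.3984 0.0574] yaw -86.3 tilt [-0.002  0.011 -1.   ] F [-0.5  0.4  0.9] M [-0.02 -0.06  0.01] w 0.292
```

View pics/w36.png

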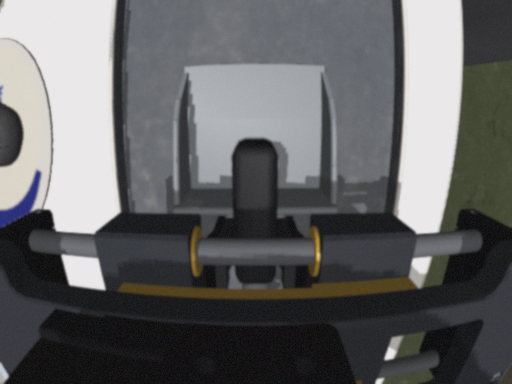

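```bash
python3 - <<'E'
from fitp import *
c,s=pickle.load(open("ws.pkl","rb"))
crop(c,150,50,360,240,3,"pics/w36c.png")
obs=[((187,68),(.135,.051,0)),((323,67),(.135,-.051,0)),((173,208),(.04,.051,.05)),((254,141),(.086,0,.09))]
fitw(c,obs,s,(0,.03,.07))
E
```

```text
pitch -0.1 grasp at (29.9,81.6)mm dyaw -0.28 dy 1.1mm res [ 0.1 -1.1 -0.7  0.6  0.4  0.6  0.  -0.2]
lip [ 0.479   0.2935 -0.0058] heel [ 0.4733  0.3883 -0.0056] button [0.4685 0.4691 0.0446] tail [0.4703 0.4401 0.0446]
```

View pics/w36c.png

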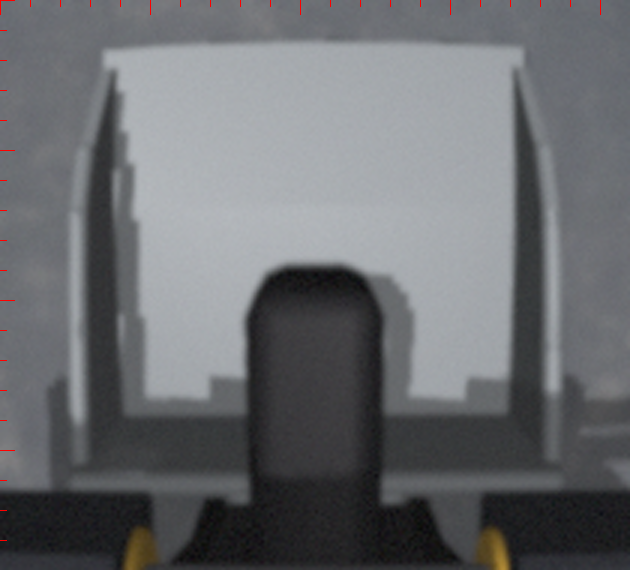

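Request:
servo_tool(deltas=[{"slide": [0, 0, 0], "spin": 0}, {"slide": [0, 0, 0], "spin": 0}, {"slide": [0, 0, 0], "spin": 0}], gripper=255)

```text
time_s: 27.35
tcp_pos: [0.4719, 0.3976, 0.0576]
ee_rot: [[0.064, -0.998, -0.002], [-0.998, -0.064, 0.01], [-0.01, 0.001, -1.0]]
wrist_force: [-0.3, -0.3, 0.9]
gripper_width: 0.226
```

Request:
servo_tool(deltas=[{"slide": [0, 0, -0.4], "spin": 0}, {"slide": [0, 0, -0.8], "spin": 0}, {"slide": [0, 0, -0.9], "spin": 0}, {"slide": [0, 0, -0.9], "spin": 0}, {"slide": [0, 0, -0.9], "spin": 0}, {"slide": [0, 0, -0.9], "spin": 0}, {"slide": [0.3, 0, -0.5], "spin": 0}])

```text
time_s: 28.05
tcp_pos: [0.4706, 0.3894, 0.1926]
ee_rot: [[0.066, -0.998, -0.008], [-0.998, -0.066, 0.004], [-0.005, 0.007, -1.0]]
wrist_force: [0.1, -0.6, -1.2]
gripper_width: 0.224
```

```bash
python3 - <<'E'
from fitp import *
from station import optics
s=st();c=optics.capture("wrist");pickle.dump((c,s),open("ws.pkl","wb"))
crop(c,150,40,360,230,3,"pics/w37.png")
E
```

```text
t 28.05 tcp [0.4706 0.3894 0.1926] yaw -86.23 tilt [-0.008  0.004 -1.   ] F [ 0.1 -0.6 -1.2] M [ 0.14 -0.08 -0.03] w 0.224
```

View pics/w37.png

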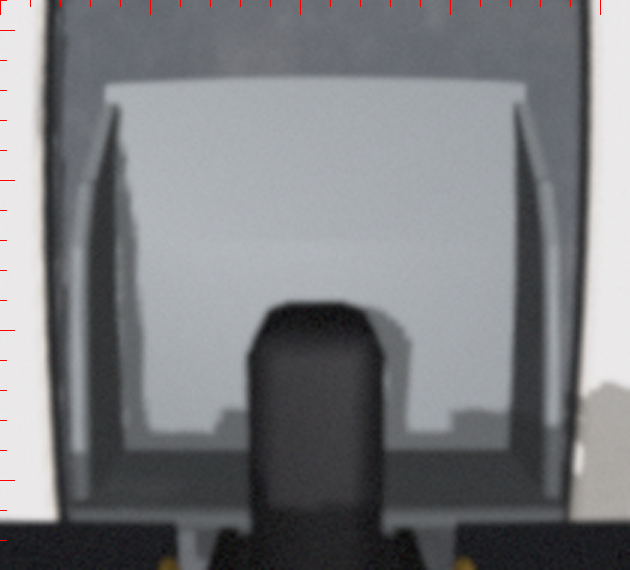

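```bash
python3 - <<'E'
from fitp import *
c,s=pickle.load(open("ws.pkl","rb"))
# camera fixed in tool: build tool->cam from current
R=s["ee_rot"];Rt=R.T@np.array(c["rotation"]);t=R.T@(np.array(c["eye"])-s["tcp_pos"])
print(t)
cam=dict(camera_matrix=c["camera_matrix"],rotation=Rt,eye=t)
def lip(g,gz,y=.0,pit=0):
    dx,dz=.135-g,-gz;a=np.radians(pit)
    X=dx*np.cos(a)-dz*np.sin(a);Z=dx*np.sin(a)+dz*np.cos(a)
    return wproj(cam,[X,-y,-.0187-Z])
from scipy.optimize import brentq
for name,u,v,gz in [("then",255,99.2,.0769),("now",255,66.3,.0743)]:
    for pit in(-2,0): print(name,pit,brentq(lambda g:lip(g,gz,0,pit)[1]-v,0,.09))
E
```

```text
[ 0.06748522 -0.00026625 -0.161795  ]
then -2 0.052488080468818116
then 0 0.055378389062056284
now -2 0.02786798181113223
now 0 0.031144218090088903
```

```bash
python3 - <<'E'
from fitp import *
c=pickle.load(open("w13.pkl","rb"))
crop(c,20,110,140,210,6,"pics/w13d.png")
d=pickle.load(open("cap0.pkl","rb"))["scene"]
from station import optics
S=optics.capture("scene");crop(S,250,180,330,250,8,"pics/s38.png")
s=st();plan(s["tcp_pos"],s["ee_rot"],[.659,.0155,.15],-90.7)
E
```

```text
t 28.15 tcp [0.4707 0.3883 0.1926] yaw -86.32 tilt [-0.008  0.005 -1.   ] F [ 0.6  0.4 -1. ] M [ 0.11 -0.06 -0.02] w 0.228
17 rows
[{"slide": [0.9, -0.39, 0.1], "spin": 0.03}, {"slide": [0.9, -0.39, 0.1], "spin": 0.03}, {"slide": [0.9, -0.39, 0.1], "spin": 0.03}, {"slide": [0.9, -0.4, 0.1], "spin": 0.03}, {"slide": [0.9, -0.4, 0.1], "spin": 0.03}, {"slide": [0.89, -0.41, 0.1], "spin": 0.03}, {"slide": [0.89, -0.41, 0.1], "spin": 0.03}, {"slide": [0.89, -0.41, 0.1], "spin": 0.03}, {"slide": [0.89, -0.42, 0.1], "spin": 0.03}, {"slide": [0.89, -0.42, 0.1], "spin": 0.03}, {"slide": [0.89, -0.43, 0.1], "spin": 0.03}, {"slide": [0.88, -0.43, 0.1], "spin": 0.03}, {"slide": [0.88, -0.43, 0.1], "spin": 0.03}, {"slide": [0.88, -0.44, 0.1], "spin": 0.03}, {"slide": [0.88, -0.44, 0.1], "spin": 0.03}, {"slide": [0.88, -0.45, 0.1], "spin": 0.03}, {"slide": [0.87, -0.45, 0.1], "spin": 0.03}]
```

View pics/w13d.png

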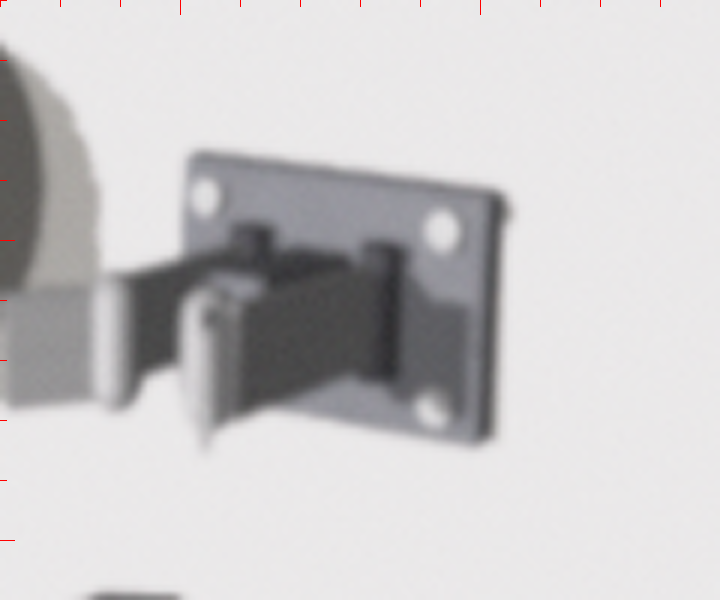

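View pics/s38.png

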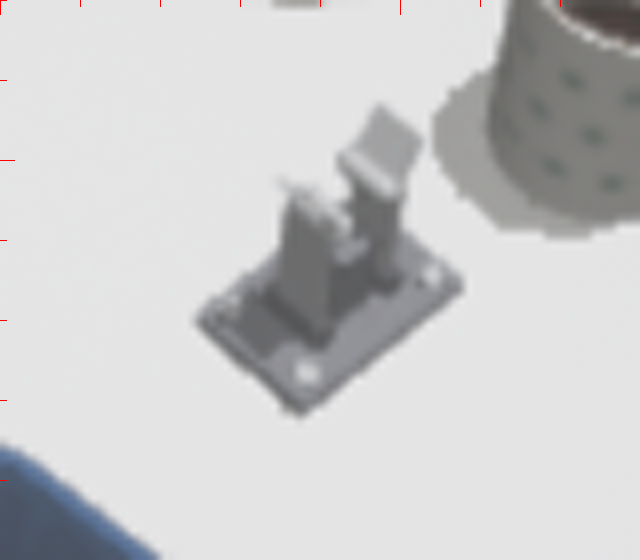

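```bash
python3 - <<'E'
from fitp import *
d=pickle.load(open("cap0.pkl","rb"))["scene"]
P=[atz(d,x/8+250,y/8+180,.008) for x,y in [(197,318),(298,408),(463,283)]]
print(np.round(P,4),np.linalg.norm(P[0]-P[1]),np.linalg.norm(P[2]-P[1]), "centre",(P[0]+P[2])/2,"yaw",np.degrees(np.arctan2(*(P[2]-P[1])[[1,0]])))
c=pickle.load(open("w13.pkl","rb"))
Q=[wz(c,x/6+20,y/6+110,.008) for x,y in [(190,155),(500,190),(485,435)]]
print(np.round(Q,4),"centre",(Q[0]+Q[2])/2)
E
```

```text
[[0.6205 0.0796 0.008 ]
 [0.6198 0.0334 0.008 ]
 [0.6949 0.0314 0.008 ]] 0.04622552718571704 0.07510362774332556 centre [0.65773402 0.05550148 0.008     ] yaw -1.4951045466272694
[[0.6936 0.0346 0.008 ]
 [0.6186 0.034  0.008 ]
 [0.6192 0.081  0.008 ]] centre [0.65639885 0.05781424 0.008     ]
```

Request:
servo_tool(deltas=[{"slide": [0.5, -0.3, 0], "spin": 0.03}, {"slide": [0.95, -0.4, 0], "spin": 0.03}, {"slide": [0.95, -0.4, 0], "spin": 0.03}, {"slide": [0.95, -0.4, 0], "spin": 0.03}, {"slide": [0.95, -0.42, 0], "spin": 0.03}, {"slide": [0.95, -0.42, 0], "spin": 0.03}, {"slide": [0.95, -0.42, 0], "spin": 0.03}, {"slide": [0.95, -0.42, 0], "spin": 0.03}, {"slide": [0.95, -0.44, 0], "spin": 0.03}, {"slide": [0.95, -0.44, 0], "spin": 0.03}])

```text
time_s: 29.15
tcp_pos: [0.5796, 0.1493, 0.1745]
ee_rot: [[0.02, -0.999, -0.033], [-1.0, -0.019, -0.011], [0.01, 0.033, -0.999]]
wrist_force: [-0.0, 0.3, -1.0]
gripper_width: 0.229
```

```bash
python3 - <<'E'
from fitp import *
s=st();plan(s["tcp_pos"],s["ee_rot"],[.659,.0155,.17],-90.7)
E
```

```text
t 29.15 tcp [0.5796 0.1493 0.1745] yaw -88.87 tilt [-0.033 -0.011 -0.999] F [-0.   0.3 -1. ] M [ 0.16 -0.17  0.04] w 0.229
6 rows
[{"slide": [0.9, -0.51, 0.03], "spin": 0.04}, {"slide": [0.9, -0.52, 0.03], "spin": 0.04}, {"slide": [0.9, -0.52, 0.03], "spin": 0.04}, {"slide": [0.89, -0.53, 0.03], "spin": 0.04}, {"slide": [0.89, -0.53, 0.03], "spin": 0.04}, {"slide": [0.89, -0.54, 0.03], "spin": 0.04}]
```

Request:
servo_tool(deltas=[{"slide": [0.95, -0.52, 0], "spin": 0.04}, {"slide": [0.95, -0.52, 0], "spin": 0.04}, {"slide": [0.95, -0.52, 0], "spin": 0.04}, {"slide": [0.9, -0.53, 0], "spin": 0.04}, {"slide": [0.8, -0.5, 0], "spin": 0.04}, {"slide": [0.4, -0.3, 0], "spin": 0.04}, {"slide": [0, 0, 0], "spin": 0}])

```text
time_s: 29.85
tcp_pos: [0.6496, 0.0098, 0.1595]
ee_rot: [[-0.025, -0.998, -0.057], [-1.0, 0.026, -0.016], [0.018, 0.056, -0.998]]
wrist_force: [-0.2, -0.0, -1.9]
gripper_width: 0.231
```

```bash
python3 - <<'E'
from fitp import *
s=st();plan(s["tcp_pos"],s["ee_rot"],[.6585,.015,.11],-90.9)
E
```

```text
t 29.85 tcp [0.6496 0.0098 0.1595] yaw -91.45 tilt [-0.057 -0.016 -0.998] F [-0.2 -0.  -1.9] M [ 0.16 -0.12  0.01] w 0.231
3 rows
[{"slide": [-0.07, -0.12, 0.66], "spin": -0.02}, {"slide": [-0.07, -0.12, 0.66], "spin": -0.02}, {"slide": [-0.07, -0.12, 0.66], "spin": -0.02}]
```

Request:
servo_tool(deltas=[{"slide": [-0.1, -0.12, 0.4], "spin": -0.04}, {"slide": [-0.1, -0.12, 0.6], "spin": -0.03}, {"slide": [-0.05, -0.1, 0.6], "spin": 0}, {"slide": [0, 0, 0.4], "spin": 0}, {"slide": [0, 0, 0], "spin": 0}])

```text
time_s: 30.35
tcp_pos: [0.6524, 0.019, 0.1019]
ee_rot: [[-0.011, -0.998, -0.063], [-1.0, 0.012, -0.016], [0.017, 0.062, -0.998]]
wrist_force: [-0.4, 0.4, -1.3]
gripper_width: 0.227
```

```bash
python3 - <<'E'
from fitp import *
from station import optics
s=st();plan(s["tcp_pos"],s["ee_rot"],[.6585,.015,.10],-90.9)
S=optics.capture("side");crop(S,180,80,320,220,5,"pics/d39.png")
S=optics.capture("scene");crop(S,240,150,360,260,6,"pics/s39.png")
E
```

```text
t 30.35 tcp [0.6524 0.019  0.1019] yaw -90.62 tilt [-0.063 -0.016 -0.998] F [-0.4  0.4 -1.3] M [ 0.16 -0.15 -0.04] w 0.227
1 rows
[{"slide": [0.16, -0.25, 0.08], "spin": 0.04}]
```

View pics/d39.png

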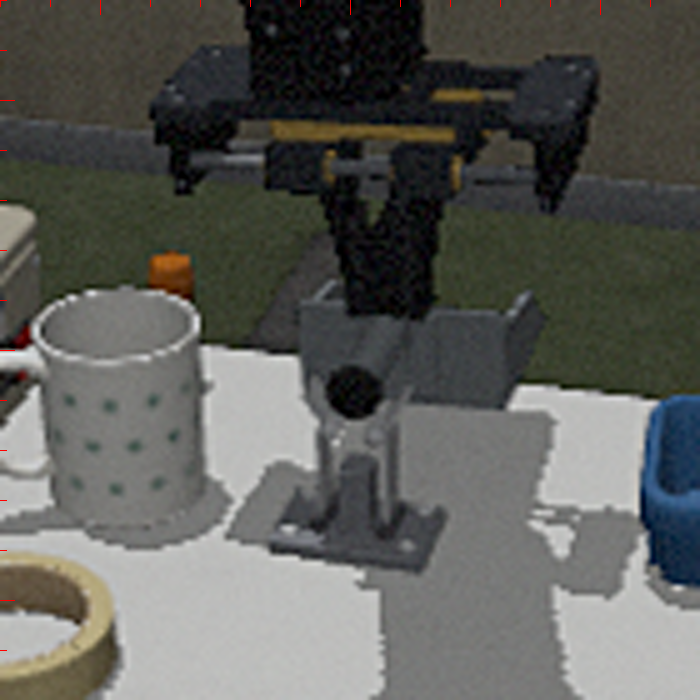

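View pics/s39.png

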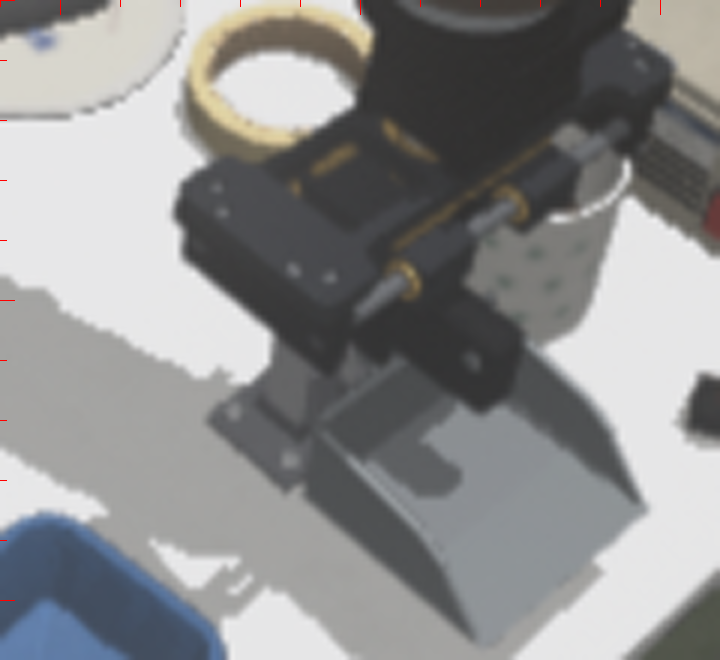

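Request:
servo_tool(deltas=[{"slide": [0.1, -0.14, 0.1], "spin": 0.02}, {"slide": [0.08, -0.14, 0.1], "spin": 0.02}, {"slide": [0, 0, 0.3], "spin": 0}])

```text
time_s: 30.75
tcp_pos: [0.6627, 0.0145, 0.094]
ee_rot: [[-0.015, -0.999, -0.052], [-1.0, 0.016, -0.015], [0.016, 0.052, -0.999]]
wrist_force: [0.1, 0.0, -1.0]
gripper_width: 0.228
```

```bash
python3 - <<'E'
from fitp import *
from station import optics
s=st()
S=optics.capture("side");crop(S,200,100,320,220,5,"pics/d40.png")
E
```

```text
t 30.75 tcp [0.6627 0.0145 0.094 ] yaw -90.88 tilt [-0.052 -0.015 -0.999] F [ 0.1  0.  -1. ] M [ 0.11 -0.14 -0.02] w 0.228
```

View pics/d40.png

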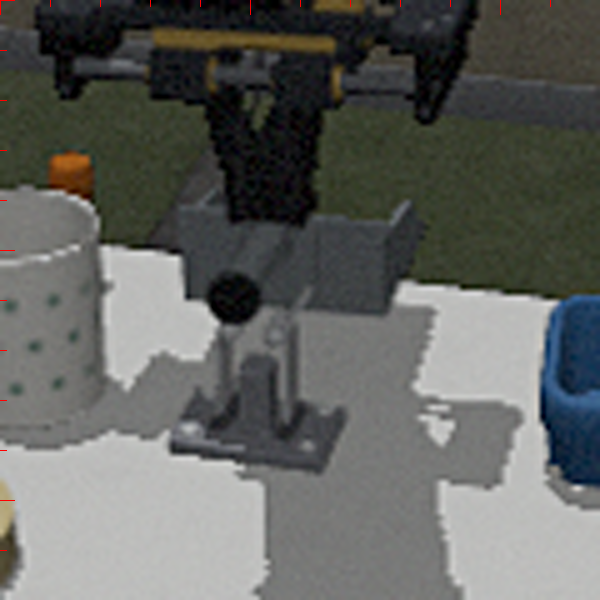

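Request:
servo_tool(deltas=[{"slide": [0, 0.15, 0.1], "spin": 0}, {"slide": [0, 0, 0.3], "spin": 0}, {"slide": [0, 0, 0.3], "spin": 0}])

```text
time_s: 31.1
tcp_pos: [0.6577, 0.0141, 0.075]
ee_rot: [[-0.016, -0.999, -0.051], [-1.0, 0.017, -0.014], [0.015, 0.051, -0.999]]
wrist_force: [2.2, -0.4, 6.5]
gripper_width: 0.228
```

```bash
python3 - <<'E'
from fitp import *
from station import optics
s=st()
S=optics.capture("side");crop(S,200,100,320,220,5,"pics/d41.png")
E
```

```text
t 31.1 tcp [0.6577 0.0141 0.075 ] yaw -90.93 tilt [-0.051 -0.014 -0.999] F [ 2.2 -0.4  6.5] M [ 0.34 -0.53  0.  ] w 0.228
```

View pics/d41.png

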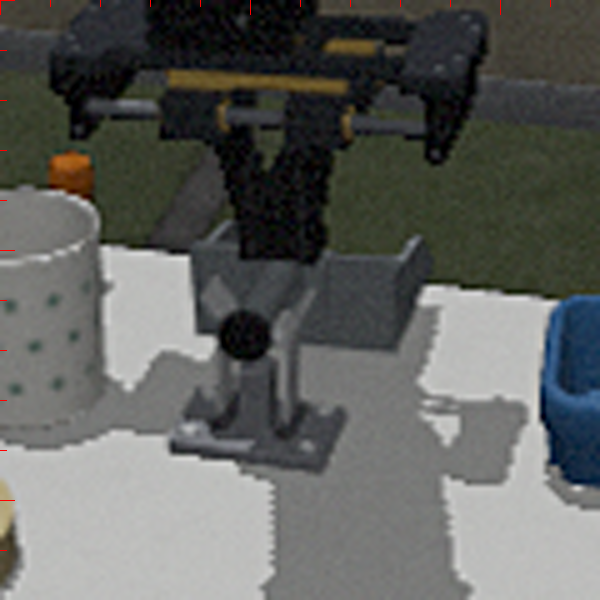

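Request:
servo_tool(deltas=[{"slide": [0, 0, 0.3], "spin": 0}, {"slide": [0, 0, 0.3], "spin": 0}])

```text
time_s: 31.35
tcp_pos: [0.658, 0.0142, 0.06]
ee_rot: [[-0.016, -0.999, -0.048], [-1.0, 0.017, -0.014], [0.015, 0.048, -0.999]]
wrist_force: [-0.0, 0.2, -1.8]
gripper_width: 0.227
```

```bash
python3 - <<'E'
from fitp import *
from station import optics
s=st()
S=optics.capture("side");crop(S,200,100,320,220,5,"pics/d42.png")
E
```

```text
t 31.35 tcp [0.658  0.0142 0.06  ] yaw -90.91 tilt [-0.048 -0.014 -0.999] F [-0.   0.2 -1.8] M [ 0.13 -0.38 -0.04] w 0.227
```

View pics/d42.png

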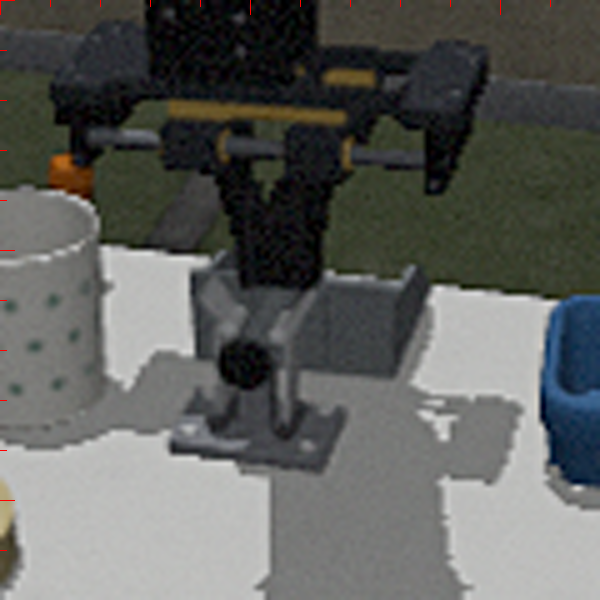

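Request:
servo_tool(deltas=[{"slide": [0, 0, 0.15], "spin": 0}, {"slide": [0, 0, 0.15], "spin": 0}, {"slide": [0, 0, 0.1], "spin": 0}])

```text
time_s: 31.7
tcp_pos: [0.6568, 0.0141, 0.0575]
ee_rot: [[-0.011, -0.999, -0.049], [-1.0, 0.012, -0.018], [0.018, 0.049, -0.999]]
wrist_force: [-2.5, 0.3, 5.6]
gripper_width: 0.23
```

```bash
python3 - <<'E'
from fitp import *
from station import optics
s=st()
S=optics.capture("side");crop(S,200,100,320,220,5,"pics/d43.png")
E
```

```text
t 31.7 tcp [0.6568 0.0141 0.0575] yaw -90.65 tilt [-0.049 -0.018 -0.999] F [-2.5  0.3  5.6] M [ 0.02  0.36 -0.07] w 0.23
```

View pics/d43.png

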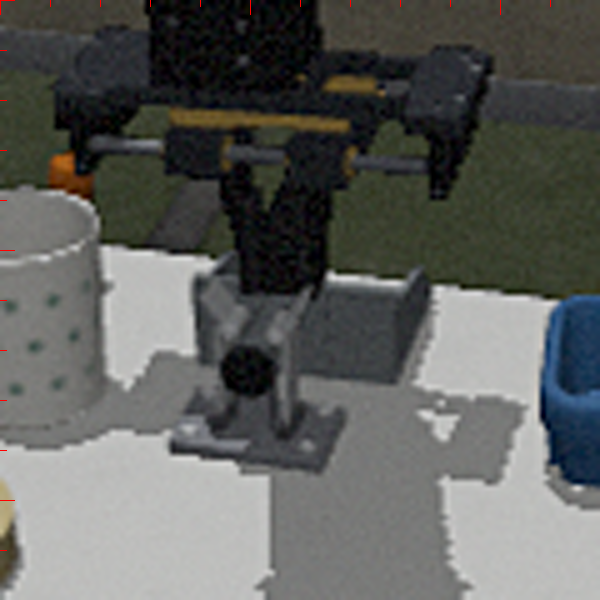

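Request:
servo_tool(deltas=[{"slide": [0, 0, 0.15], "spin": 0}, {"slide": [0, 0, 0.15], "spin": 0}, {"slide": [0, 0, 0.1], "spin": 0}])

```text
time_s: 32.05
tcp_pos: [0.6566, 0.0141, 0.0573]
ee_rot: [[-0.007, -0.999, -0.046], [-1.0, 0.008, -0.021], [0.021, 0.046, -0.999]]
wrist_force: [-3.6, 1.3, 7.0]
gripper_width: 0.228
```

```bash
python3 - <<'E'
from fitp import *
s=st()
E
```

```text
t 32.05 tcp [0.6566 0.0141 0.0573] yaw -90.43 tilt [-0.046 -0.021 -0.999] F [-3.6  1.3  7. ] M [ 0.13  0.43 -0.1 ] w 0.228
```

Request:
servo_tool(deltas=[{"slide": [0, 0, 0.3], "spin": 0}, {"slide": [0, 0, 0.3], "spin": 0}])

```text
time_s: 32.25
tcp_pos: [0.6567, 0.0139, 0.0567]
ee_rot: [[-0.003, -0.999, -0.043], [-1.0, 0.004, -0.025], [0.025, 0.043, -0.999]]
wrist_force: [-11.9, 2.9, 32.5]
gripper_width: 0.231
```

```bash
python3 - <<'E'
from fitp import *
from station import optics
s=st()
S=optics.capture("side");crop(S,200,100,320,220,5,"pics/d44.png")
S=optics.capture("scene");crop(S,240,150,360,260,6,"pics/s44.png")
E
```

```text
t 32.25 tcp [0.6567 0.0139 0.0567] yaw -90.14 tilt [-0.043 -0.025 -0.999] F [-11.9   2.9  32.5] M [ 1.12  3.67 -0.26] w 0.231
```

View pics/d44.png

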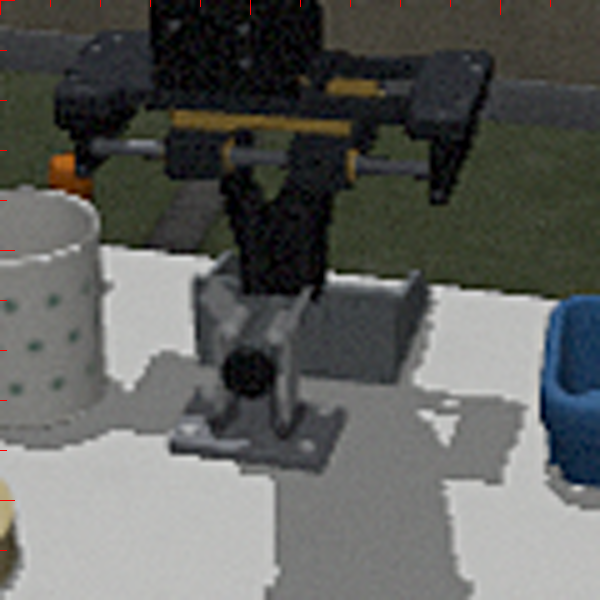

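View pics/s44.png

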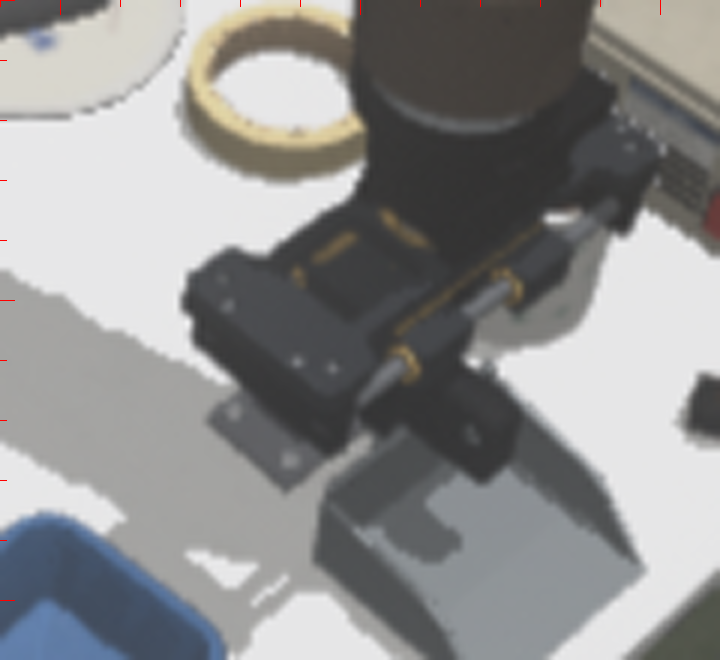

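Request:
servo_tool(deltas=[{"slide": [0, 0, -0.1], "spin": 0}, {"slide": [0, 0, 0], "spin": 0}, {"slide": [0, 0, 0], "spin": 0}, {"slide": [0, 0, 0], "spin": 0}, {"slide": [0, 0, 0], "spin": 0}], gripper=120)

```text
time_s: 32.85
tcp_pos: [0.655, 0.0139, 0.0593]
ee_rot: [[-0.002, -0.999, -0.045], [-1.0, 0.003, -0.025], [0.025, 0.045, -0.999]]
wrist_force: [0.9, -0.4, 0.2]
gripper_width: 0.511
```

Request:
servo_tool(deltas=[{"slide": [0, 0, -0.5], "spin": 0}, {"slide": [0, 0, -0.9], "spin": 0}, {"slide": [0, 0, -0.9], "spin": 0}, {"slide": [0, 0, -0.9], "spin": 0}, {"slide": [0, 0, -0.9], "spin": 0}, {"slide": [-0.5, 0.5, -0.9], "spin": 0}, {"slide": [-0.5, 0.9, -0.5], "spin": 0}, {"slide": [-0.5, 0.9, 0], "spin": 0}, {"slide": [-0.5, 0.9, 0], "spin": 0}, {"slide": [-0.5, 0.9, 0], "spin": 0}])

```text
time_s: 33.85
tcp_pos: [0.5593, 0.0801, 0.2069]
ee_rot: [[-0.007, -0.999, -0.048], [-1.0, 0.008, -0.027], [0.028, 0.048, -0.998]]
wrist_force: [-0.4, -0.1, -0.3]
gripper_width: 0.529
```

```bash
python3 - <<'E'
from fitp import *
from station import optics
s=st()
d=pickle.load(open("cap0.pkl","rb"))
S=optics.capture("side");crop(S,160,120,380,220,3,"pics/d45.png")
T=optics.capture("scene");crop(T,200,170,380,305,4,"pics/s45.png")
cv2.imwrite("pics/s45f.png",T["frame"][:,:,::-1])
E
```

```text
t 33.85 tcp [0.5593 0.0801 0.2069] yaw -90.38 tilt [-0.048 -0.027 -0.998] F [-0.4 -0.1 -0.3] M [ 0.17 -0.16 -0.02] w 0.529
```

View pics/d45.png

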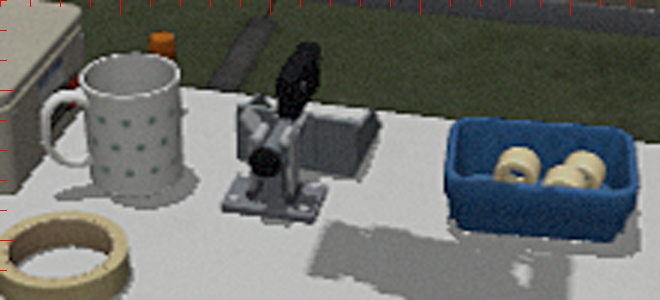

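View pics/s45.png

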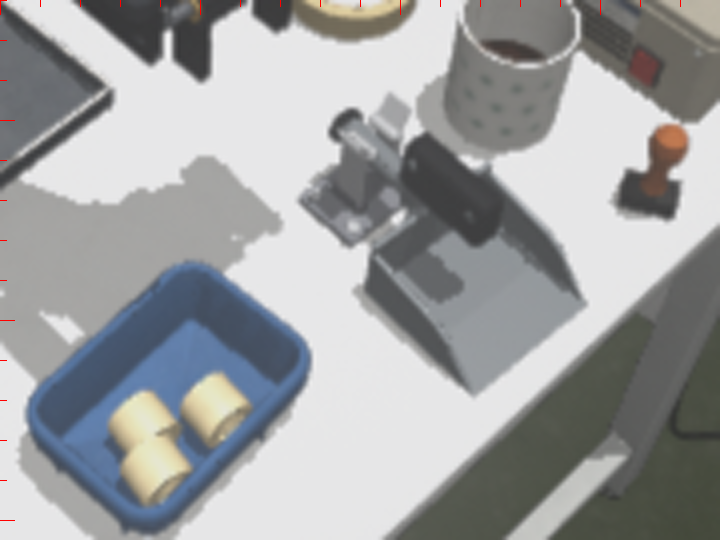

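```bash
python3 - <<'E'
from h import *
from scipy.optimize import least_squares
d=pickle.load(open("cap0.pkl","rb"));S=d["scene"];D=d["side"]
S4=lambda x,y:(x/4+200,y/4+170);D3=lambda x,y:(x/3+160,y/3+120)
def fit(obs,x0):
    def f(p):
        c,s=np.cos(p[2]),np.sin(p[2]);o=[]
        for cam,uv,P in obs:o+=list(proj(cam,[p[0]+c*P[0]-s*P[1],p[1]+s*P[0]+c*P[1],P[2]])-uv)
        return np.array(o)
    q=least_squares(f,x0);return q.x*[1e3,1e3,57.2958],np.round(q.fun,1)
print(fit([(S,S4(480,387),(.135,-.051,0)),(S,S4(587,296),(.135,.051,0)),(S,S4(342,123),(-.041,0,.05)),(D,D3(265,163),(-.041,0,.05))],[.66,.045,-1.57]))
print(fit([(S,S4(475,393),(.135,-.051,0)),(S,S4(586,304),(.135,.051,0)),(S,S4(344,124),(-.041,0,.05)),(D,D3(265,161),(-.041,0,.05))],[.66,.045,-1.57]))
from station import optics
a=d["scene"]["frame"];b=optics.capture("scene")["frame"]
pa=np.vstack([cv2.resize(x[185:290,270:370,::-1],None,fx=5,fy=5,interpolation=cv2.INTER_CUBIC) for x in (a,)])
pb=cv2.resize(b[185:290,270:370,::-1],None,fx=5,fy=5,interpolation=cv2.INTER_CUBIC)
cv2.imwrite("pics/cmpA.png",pa);cv2.imwrite("pics/cmpB.png",pb)
E
```

```text
(array([659.14570226,  45.37739596, -90.71516157]), array([ 0.1,  1.4,  0.8, -0.3, -1. , -0.6, -0.6,  0.5]))
(array([658.28746018,  43.43150364, -92.51304191]), array([-0. ,  1.2,  0.8, -0.2, -0.8, -0.5, -0.6,  0.7]))
```

View pics/cmpA.png

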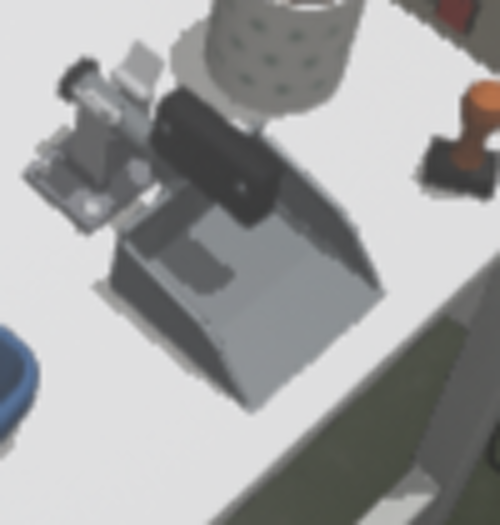

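View pics/cmpB.png

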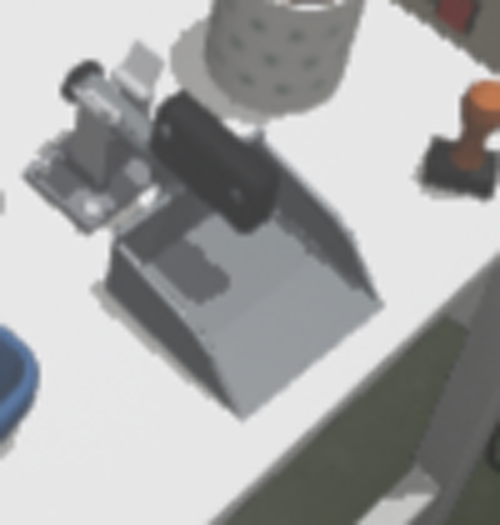

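```bash
python3 - <<'E'
from h import *
from station import optics
d=pickle.load(open("cap0.pkl","rb"));a=d["side"]["frame"];b=optics.capture("side")["frame"];st()
def shift(a,b,x0,y0,x1,y1):
    g=lambda f:cv2.resize(cv2.cvtColor(f,cv2.COLOR_RGB2GRAY).astype(np.float32)[y0-6:y1+6,x0-6:x1+6],None,fx=8,fy=8,interpolation=cv2.INTER_CUBIC)
    A=g(a)[48:-48,48:-48];r=cv2.matchTemplate(g(b),A,cv2.TM_CCOEFF_NORMED);_,m,_,l=cv2.minMaxLoc(r)
    return (l[0]-48)/8,(l[1]-48)/8,round(m,3)
print("button",shift(a,b,240,166,257,183)); print("base",shift(a,b,233,182,270,194));print("mug",shift(a,b,186,138,222,186));print("grip",shift(a,b,250,134,268,158));print("bowlR",shift(a,b,270,155,290,180))
x,y=[cv2.resize(f[125:200,225:300,::-1],None,fx=5,fy=5,interpolation=cv2.INTER_CUBIC) for f in(a,b)]
cv2.imwrite("pics/cmpS.png",np.hstack([x,y]))
a=d["scene"]["frame"];b=optics.capture("scene")["frame"]
print("tape",shift(a,b,285,150,306,180) if 1 else 0,"mug",shift(a,b,310,165,345,207),"bin edge",shift(a,b,205,255,240,303))
E
```

```text
t 34.05 tcp [0.5601 0.0799 0.2069] yaw -90.31 tilt [-0.048 -0.028 -0.998] F [-0.   0.1  0.7] M [ 0.14 -0.2  -0.  ] w 0.527
button (0.125, -0.375, 0.971)
base (0.0, 0.0, 0.998)
mug (0.0, 0.0, 0.995)
grip (1.0, 0.125, 0.967)
bowlR (1.875, 0.125, 0.973)
tape (0.125, 0.0, 0.863) mug (0.0, 0.0, 0.998) bin edge (-1.0, 0.0, 0.731)
```

View pics/cmpS.png

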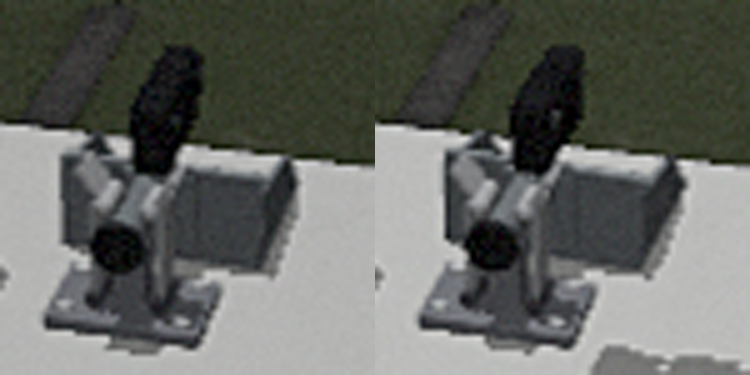

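```bash
python3 - <<'E'
from station import r
print(r.finish_job())
E
```

```text
the job is handed in; nothing more can be done
None
```

I handed the job in at about 34 s. All three bushings are in the parts bin, and the scoop is back in its clip.

- **Scooping:** I pulled the scoop out of the clip and drove its lip along the tray floor to the near wall. It picked up all three bushings in one pass.
- **Tipping:** The tool can only turn about its own axis, so I could not tilt the scoop directly. I rested the bowl on the bin's near rim and loosened the grip in small steps until the scoop tipped nose-down and the bushings slid out. The gripper never touched them.
- **Re-gripping:** I levelled the scoop on the tray floor, took hold of its black grip again and pressed the tail into the clip. The downward force rose to about 8 N and then dropped away as it snapped in. I then pressed it down onto the desk with about 32 N.

**Last checks**
- Camera views show all three bushings in the bin, lying on their sides. The bin is standing with its outline where it began.
- The mug's image position is unchanged (0.0 px shift). The tape shifted only 0.1 px, though part of it was hidden so that match was weaker (0.86).
- The scoop's tail is at its original height and the bowl is flat on the desk.
- The scoop is not exactly where it started: it sits about 2 mm further forward and turned about 1.8°. I left that rather than risk knocking it out of the clip.
- One automatic check on the bin edge read 1 px off with a poor match (0.73). I put that down to the bushings now showing in that patch, because the outline read by eye had not moved.

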